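# Gauge the press blocks and hang them up

## Task

Check the ice-cream sandwich press blocks that are on the counter, thinnest first (yellow, then red, then blue; one may be missing): stand each on the plate of the height gauge under its foot, push the black pad down until the foot rests on the block, and hold it there for a second so that the gauge reads the thickness. Let the gauge spring up and hang every block by its handle on the rack's peg of the same colour, and leave the cup, ramekin, bell and jar where they stand.

Things in the scene. Friction and masses are not known exactly. Their poses are not given: they have to be found in the camera images.
- block_thin: Press block: white nylon, 120 (its x) x 60 (y) x 30 mm thick (z), 250 g +-20%, None if absent; origin at the centre of its underside. On its top an upright yellow stirrup handle 40 mm wide (y), 10 thick (x), 56 tall, gripped across its width; through it along x a window 24 mm wide, 48 tall from the block's top up (side bars and top bar 8 mm).
- block_thin_eye (a point): Point in the window of the yellow handle, on the block's centre line, 64 mm above the block's underside, 14 mm below the window's upper edge and 22 mm below the handle's top; axes as the block's.
- block_mid: Press block: white nylon, 120 (its x) x 60 (y) x 42 mm thick (z), 286 g +-20%, None if absent; origin at the centre of its underside. On its top an upright red stirrup handle 40 mm wide (y), 10 thick (x), 56 tall, gripped across its width; through it along x a window 24 mm wide, 48 tall from the block's top up (side bars and top bar 8 mm).
- block_mid_eye (a point): Point in the window of the red handle, on the block's centre line, 76 mm above the block's underside, 14 mm below the window's upper edge and 22 mm below the handle's top; axes as the block's.
- block_thick: Press block: white nylon, 120 (its x) x 60 (y) x 54 mm thick (z), 322 g +-20%, None if absent; origin at the centre of its underside. On its top an upright blue stirrup handle 40 mm wide (y), 10 thick (x), 56 tall, gripped across its width; through it along x a window 24 mm wide, 48 tall from the block's top up (side bars and top bar 8 mm).
- block_thick_eye (a point): Point in the window of the blue handle, on the block's centre line, 88 mm above the block's underside, 14 mm below the window's upper edge and 22 mm below the handle's top; axes as the block's.
- gauge_plate (a point): Where a block's underside centre goes: on the height gauge's fixed steel plate, its top 12 mm above the counter (x -105 to 160 mm, y +-75 mm here). +x points to the column, z up. A block, its length along x, is slid in from the open -x side under the raised foot. Column rods at x 135, y +-28 mm; crosspiece top 141 mm above the plate.
- gauge_foot: Brass foot of the gauge, 22 mm in diameter, origin at the centre of its underside, at x = 42 mm, y = 0 in the frame of gauge_plate (over one end of a block, beside its handle). It hangs from a grey arm (16 mm wide, top 26 mm above the foot's underside) that runs in +x to the slide.
- gauge_slide (a joint): Reading of the gauge in m: height of the foot's underside above the base plate, 0 to 0.080. A spring keeps it up at 0.080 (about 1 N there, 4 N at 0.030); pushing the black pad straight down lowers slide, arm and foot together, until the foot rests on the block and the reading is the block's thickness. Released, it springs up again.
- press_pad (a point): Centre of the top face of the black round press pad (40 mm diameter) on the slide's stem, at x = 105 mm, y = 0 in the frame of gauge_plate and 110 mm above the foot's underside (190 mm above the plate when up). Push it down with closed fingers.
- peg_thin: Yellow flat-bar peg, 12 mm wide, 9 mm thick, with a yellow collar round the rack's rail. Origin at its root on the rail's front face, 240 mm above the counter; the peg runs 80 mm towards -x here, sloping up 20 degrees to its tip. Rail: along y, 24 mm high, x 0 to 20 mm (collar from x = -1). Pegs 130 mm apart; posts 195 mm either side of the middle peg.
- peg_thin_mid (a point): Point on the axis of the yellow peg 45 mm from its root along the peg; axes as the peg's body. A good place to hang the handle.
- peg_mid: Red flat-bar peg, 12 mm wide, 9 mm thick, with a red collar round the rack's rail. Origin at its root on the rail's front face, 240 mm above the counter; the peg runs 80 mm towards -x here, sloping up 20 degrees to its tip. Rail: along y, 24 mm high, x 0 to 20 mm (collar from x = -1). Pegs 130 mm apart; posts 195 mm either side of the middle peg.
- peg_mid_mid (a point): Point on the axis of the red peg 45 mm from its root along the peg; axes as the peg's body. A good place to hang the handle.
- peg_thick: Blue flat-bar peg, 12 mm wide, 9 mm thick, with a blue collar round the rack's rail. Origin at its root on the rail's front face, 240 mm above the counter; the peg runs 80 mm towards -x here, sloping up 20 degrees to its tip. Rail: along y, 24 mm high, x 0 to 20 mm (collar from x = -1). Pegs 130 mm apart; posts 195 mm either side of the middle peg.
- peg_thick_mid (a point): Point on the axis of the blue peg 45 mm from its root along the peg; axes as the peg's body. A good place to hang the handle.
- cup: Frosted blue glass sundae cup, 110 mm tall, 80 mm across, loose bystander, origin at the centre of its underside.
- ramekin: White ramekin, 45 mm tall, 84 mm across, loose bystander, origin at the centre of its underside.
- bell: Nickel hand bell, 70 mm tall, 72 mm across, loose bystander, origin at the centre of its underside.
- jar: Lidded jar, 100 mm tall, 68 mm across, loose bystander, origin at the centre of its underside.
Things that resemble listed ones, but are neither listed nor needed, are in the scene too. Leave any green look-alike of the block_thick alone. Leave any green look-alike of the block_thin alone.

How it is judged:
On the way, in this order (a step that is already met when the one before it is completed fails the run):
1. the gauge foot rests on the yellow block (30 mm) standing on the gauge plate, so that the gauge reads its thickness to within a few mm, held for half a second (z of gauge_foot in the frame of block_thin between 0.0275 and 0.0325 m and z of block_thin in the frame of gauge_plate between -0.0025 and 0.0025 m and contact force between gauge_foot and block_thin above 0.1 N and angle between block_thin's own z axis and vertical below 0.1 rad), for 0.5 s.
2. the gauge foot rests on the red block (42 mm) standing on the gauge plate, so that the gauge reads its thickness to within a few mm, held for half a second (z of gauge_foot in the frame of block_mid between 0.0395 and 0.0445 m and z of block_mid in the frame of gauge_plate between -0.0025 and 0.0025 m and contact force between gauge_foot and block_mid above 0.1 N and angle between block_mid's own z axis and vertical below 0.1 rad), for 0.5 s.
3. the gauge foot rests on the blue block (54 mm) standing on the gauge plate, so that the gauge reads its thickness to within a few mm, held for half a second (z of gauge_foot in the frame of block_thick between 0.0515 and 0.0565 m and z of block_thick in the frame of gauge_plate between -0.0025 and 0.0025 m and contact force between gauge_foot and block_thick above 0.1 N and angle between block_thick's own z axis and vertical below 0.1 rad), for 0.5 s.
At the end, for the whole second after the job is handed in: Every block present hangs by its handle on the peg of its colour (borne by the peg, eye within 14 mm sideways of it, at most 75 mm out from the rail face, tilted under 0.45 rad, not swinging over 0.2 m/s), the gauge reads over 75 mm, and the robot touches nothing (contact force between block_thin and peg_thin above 0.5 N and y of block_thin_eye in the frame of peg_thin between -0.014 and 0.014 m and x of block_thin_eye in the frame of peg_thin between -0.075 and 0.005 m and height (world z) of each of block_thin_eye, block_mid_eye, block_thick_eye above 0.21 m and angle between each of block_thin, block_mid, block_thick's own z axis and vertical below 0.45 rad and linear speed of each of block_thin, block_mid, block_thick below 0.2 m/s and contact force between block_mid and peg_mid above 0.5 N and y of block_mid_eye in the frame of peg_mid between -0.014 and 0.014 m and x of block_mid_eye in the frame of peg_mid between -0.075 and 0.005 m and contact force between block_thick and peg_thick above 0.5 N and y of block_thick_eye in the frame of peg_thick between -0.014 and 0.014 m and x of block_thick_eye in the frame of peg_thick between -0.075 and 0.005 m and value of joint gauge_slide above 0.075 m).
It fails at once if the cup is tipped over or shoved more than 3 cm (distance of cup from where it was at the start of the episode above 0.03 m or angle between cup's own z axis and vertical above 0.5 rad).
It fails at once if the ramekin is tipped over or shoved more than 3 cm (distance of ramekin from where it was at the start of the episode above 0.03 m or angle between ramekin's own z axis and vertical above 0.5 rad).
It fails at once if the bell is tipped over or shoved more than 3 cm (distance of bell from where it was at the start of the episode above 0.03 m or angle between bell's own z axis and vertical above 0.5 rad).
It fails at once if the jar is tipped over or shoved more than 3 cm (distance of jar from where it was at the start of the episode above 0.03 m or angle between jar's own z axis and vertical above 0.5 rad).
Of block_thin, block_mid, block_thick only 2 to 3 are there at a start; the rules pass over those that are not, and their reading is None.
At some moment in a run one of block_thin, block_mid, block_thick may be knocked a few centimetres aside while the robot is not near it.
It also fails if it takes over 210 s, if anything falls off the work surface, if the arm or the gripper's body presses on something with over 40 N, if the wrist force passes 120 N, or if a joint passes its speed limit or range.

## Robot

A 6-joint arm with a two-finger parallel gripper is mounted at the origin on the work surface. World frame = base frame: x ahead of the robot, y to its left, z up, the work surface at z = 0. Lengths are in m, angles in rad, forces in N, time in s.
With the tool pointing down it reaches from about 0.275 to 1 m from the base axis. Payload 8.4 kg.
Tool frame: the origin (TCP) lies on the centre line of the jaws, within the pads' length; the fingertips stand 17 mm ahead of it and the grasp point (between the pads) lies 2 mm behind it (bot.tcp_to_tips is the y of the fingertips in the tool frame, in m); y points along the fingers, z is the direction in which the jaws open and shut, and the axes are right-handed (so a half turn about y gives the same grasp; the last joint's range is limited). The gripper opens to 85 mm and grips with 20 to 120 N. Pads are 22 mm wide; open, the fingers measure 114 mm over their backs; the gripper's body (76 mm by 85 mm) begins 54 mm behind the grasp point. The pads swing forward as they close: fully open they stand 13 mm farther back than shut.
Start: joints at [1.243, 0.353, 1.633, -0, 1.155, -0.002], TCP at [0.2, 0.592, 0.248] pointing down, gripper open.
Joint ranges: [-2.63, 2.63], [-0.92, 2.1], [0.06, 2.66], [-1.3, 4.44], [0, 2.69], [-3.02, 3.02]. Speed limits (rad/s): [2.22, 2.22, 2.79, 3.14, 3.14, 3.14].

## Interface

Orientations are given as a unit quaternion [x, y, z, w].
In Python, from workcell import bot, hand, kinematics, get_obs, vision, hand_in gives the robot as it stands. The module is installed in compiled form; this text tells all that it offers. Calls block until the motion is done:
- bot.reach(position, orientation): joint-space move of the TCP to a pose.
- bot.servo_line(position, ori=None, velocity=0.15): straight line of the TCP; ori=None keeps the orientation; velocity is the mean speed in m/s.
- bot.goto_joints(angles): joint-space move.
- hand.move_gripper(opening, strength=None): finger opening in m; strength is the grip in N (None keeps the last); returns when the fingers have stopped.
- bot.dwell(seconds).
- kinematics.solve_ik(position, orientation): joint angles nearest the present ones, or None.
- get_obs(): the state.
- vision.read_camera(name): name is "scene" or "side" or "wrist"; returns a dict with "frame" (384x512x3 uint8, red, green, blue), "intrinsics" (3x3 intrinsics, pixels), "view" (4x4, takes a point from world to camera coordinates). Camera axes: x right, y down, z forward; pixel columns grow to the right and rows downward; lengths in m; the calibration is good to about 2 mm. The wrist camera is an equidistant fisheye: a pixel r from the principal point sees the ray r / f radians off the axis. A picture is of the moment at which its call begins. There is no depth.
A pose or a line that the arm cannot do raises bot.IKError and nothing moves.
- hand_in(): hands the job in, once; it reports no verdict.
The state is a dict: "time_s": time; "joint_pos": joint angles; "joint_vel": joint speeds; "joint_efforts": joint torques, N m; "position": TCP position; "orientation": TCP orientation; "wrist_force": force on the tool from outside, world axes, zero at the start; "ft_torque": the same for the moment, N m; "gripper_width": finger opening in m.
Only numpy, scipy, OpenCV 4.12 (cv2) and the standard library are available. Lean on these libraries where they do the work, as an engineer would, in place of code of your own. Each camera call takes 0.05 s, during which the arm holds its last target.

## Working session

There is one attempt and no reset: what is moved stays moved. The work goes in short steps, each a Python script; the robot and the scene stay as the last script left them, time stands still between calls to the robot, and variables do not carry over. Pictures are saved under pics/ and viewed, and the job is handed in when it is done.

```bash
mkdir -p pics; ls
python3 - <<'E'
from workcell import bot, hand, kinematics, get_obs, vision
import cv2, numpy as np
print(get_obs())
for n in ["scene","side","wrist"]:
    d=vision.read_camera(n)
    cv2.imwrite(f"pics/a_{n}.png",cv2.resize(d["frame"][:,:,::-1],(800,600),interpolation=cv2.INTER_CUBIC))
    np.savez(f"a_{n}.npz",**d)
    print(n,d["intrinsics"].tolist(),np.round(np.linalg.inv(d["view"]),3).tolist())
E
```

```text
pics
{'time_s': 0.0, 'joint_pos': array([ 1.24258954e+00,  3.53642170e-01,  1.63414475e+00,  5.67080173e-06,
        1.15517555e+00, -2.40385583e-03]), 'joint_vel': array([-4.23483331e-04,  1.40390314e-04,  1.16980760e-03,  8.42078172e-04,
       -9.86700611e-04,  5.14870521e-06]), 'joint_efforts': array([ 1.96560732e-04, -6.05256701e+01, -3.42079389e+01,  6.06044205e-05,
        8.94427387e-03, -4.36610918e-06]), 'position': array([0.19989896, 0.59169462, 0.24756085]), 'orientation': array([ 0.69822241, -0.11476223,  0.11459922, -0.69726761]), 'wrist_force': array([-0.28450037,  0.42076137,  0.36947034]), 'ft_torque': array([ 0.011449  ,  0.08454314, -0.00376383]), 'gripper_width': 0.0852273607793673}
scene [[461.78431505573883, 0.0, 260.5439295769451], [0.0, 461.78431505573883, 193.4998958943464], [0.0, 0.0, 1.0]] [[0.139, 0.818, -0.558, 1.35], [0.99, -0.117, 0.074, -0.172], [-0.005, -0.563, -0.826, 1.387], [0.0, 0.0, 0.0, 1.0]]
side [[393.7784467590449, 0.0, 258.8264151078704], [0.0, 393.7784467590449, 187.21348619817948], [0.0, 0.0, 1.0]] [[0.883, -0.246, 0.399, 0.104], [-0.469, -0.431, 0.771, -0.92], [-0.018, -0.868, -0.496, 0.725], [0.0, 0.0, 0.0, 1.0]]
wrist [[297.3186396354542, 0.0, 258.8795754268081], [0.0, 297.3186396354542, 191.08316372649554], [0.0, 0.0, 1.0]] [[0.32, 0.899, 0.298, 0.123], [0.947, -0.304, -0.102, 0.618], [-0.001, 0.315, -0.949, 0.374], [0.0, 0.0, 0.0, 1.0]]
```

View pics/a_scene.png

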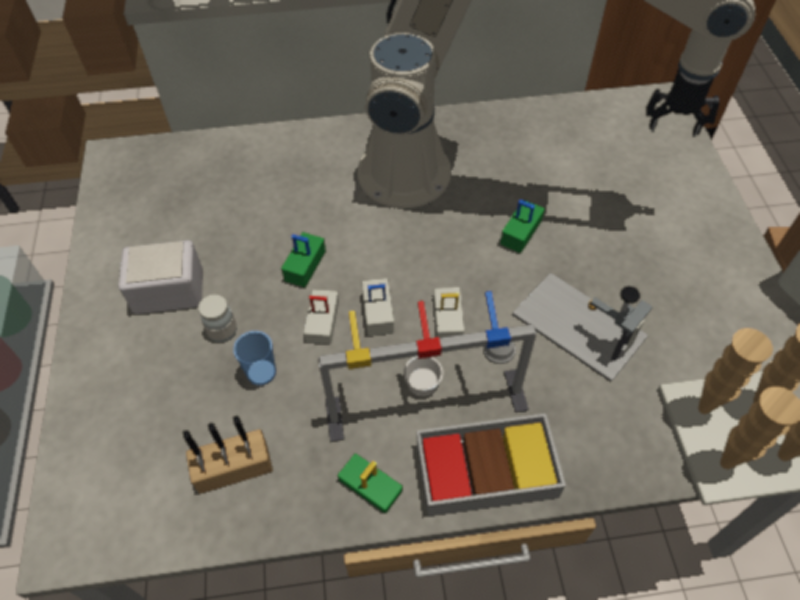

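View pics/a_side.png

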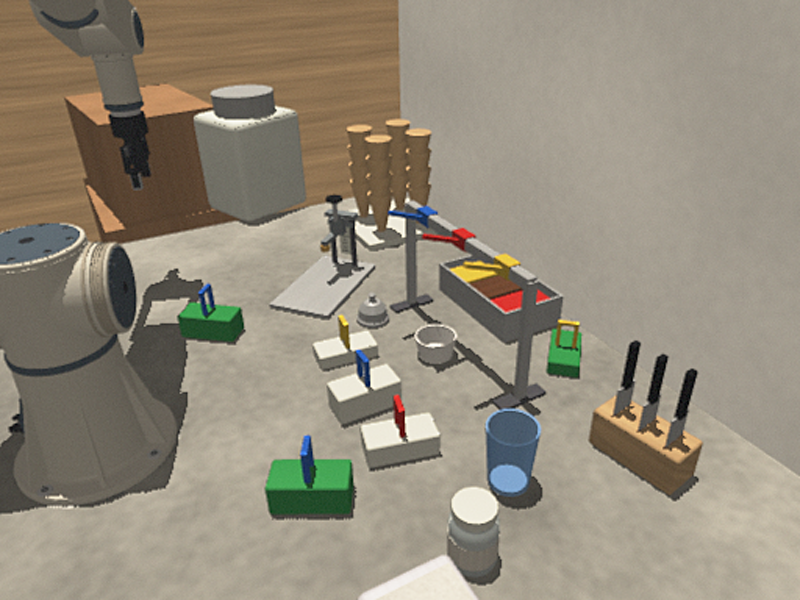

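View pics/a_wrist.png

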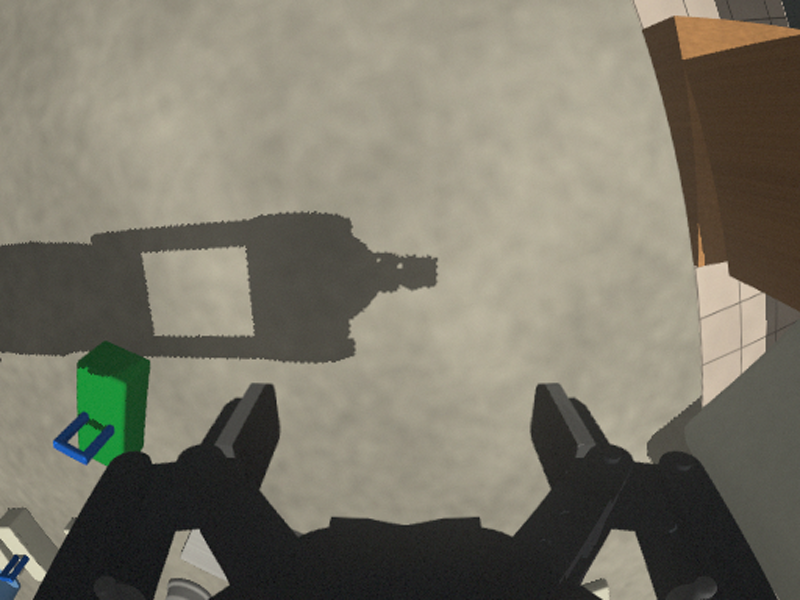

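The white blocks are the targets. In the scene picture (800x600) their handles are yellow (449,295), red (319,303) and blue (377,292), so all three are present. The green ones at (302,258), (523,225) and (370,482) are look-alikes. The gauge plate is at (580,325), and the pegs have collars at (358,357) yellow, (429,346) red and (498,337) blue. Next I'll get coarse positions by triangulating two views.

```bash
cat > h.py <<'E'
from workcell import bot, hand, kinematics, get_obs, vision
import cv2, numpy as np
from scipy.spatial.transform import Rotation as R
def snap(n,tag=None):
    d=vision.read_camera(n); d=dict(d); d['name']=n
    if tag: cv2.imwrite(f"pics/{tag}.png",cv2.resize(d["frame"][:,:,::-1],(800,600),interpolation=cv2.INTER_CUBIC)); np.savez(f"{tag}.npz",**d)
    return d
def load(f,n):
    d=dict(np.load(f,allow_pickle=True)); d['name']=n; return d
def rays(d,uv):
    uv=np.atleast_2d(np.asarray(uv,float)); K=d['intrinsics']; f=K[0,0]; c=K[:2,2]
    p=(uv-c)/f
    if d['name']=='wrist':
        r=np.linalg.norm(p,axis=1,keepdims=True)+1e-12
        v=np.hstack([p/r*np.sin(r),np.cos(r)])
    else: v=np.hstack([p,np.ones((len(p),1))])
    v/=np.linalg.norm(v,axis=1,keepdims=True)
    T=np.linalg.inv(d['view']); return T[:3,3],v@T[:3,:3].T
def plane(d,uv,z):
    o,v=rays(d,uv); return o+v*((z-o[2])/v[:,2:3])
def tri(l):
    A=np.zeros((3,3));b=np.zeros(3);ms=[]
    for d,uv in l:
        o,v=rays(d,uv);v=v[0];M=np.eye(3)-np.outer(v,v);A+=M;b+=M@o;ms.append((M,o))
    X=np.linalg.solve(A,b); return X,[float(np.linalg.norm(M@(X-o))) for M,o in ms]
def proj(d,X):
    X=np.atleast_2d(X); T=d['view']; c=X@T[:3,:3].T+T[:3,3]; K=d['intrinsics']
    if d['name']=='wrist':
        r=np.linalg.norm(c[:,:2],axis=1,keepdims=True)+1e-12; th=np.arctan2(r,c[:,2:3]); p=c[:,:2]/r*th
    else: p=c[:,:2]/c[:,2:3]
    return p*K[0,0]+K[:2,2]
HUE={'yellow':[(18,32)],'red':[(0,6),(174,180)],'blue':[(105,125)],'green':[(45,75)]}
def blobs(d,col,smin=130,vmin=60,amin=15):
    h=cv2.cvtColor(d['frame'],cv2.COLOR_RGB2HSV); m=np.zeros(h.shape[:2],np.uint8)
    for a,b in HUE[col]: m|=cv2.inRange(h,(a,smin,vmin),(b,255,255))
    n,lab,st,ce=cv2.connectedComponentsWithStats(m,connectivity=8)
    return [(ce[i].round(1).tolist(),st[i].tolist()) for i in range(1,n) if st[i][4]>=amin],lab
E
python3 - <<'E'
from h import *
for n in['scene','side']:
    d=load(f'a_{n}.npz',n)
    for c in['yellow','red','blue']:
        print(n,c)
        for ce,st in blobs(d,c)[0]: print('  ',ce,st)
d=load('a_wrist.npz','wrist'); T=np.linalg.inv(d['view']);o=get_obs();r=R.from_quat(o['orientation']).as_matrix()
print(r.round(3)); print('cam in tool',(r.T@(T[:3,3]-o['position'])).round(4),(r.T@T[:3,:3]).round(3))
E
```

```text
scene yellow
   [287.5, 188.8] [283, 188, 10, 3, 24]
   [228.0, 222.5] [222, 199, 15, 37, 255]
   [338.1, 291.3] [322, 270, 35, 42, 1086]
   [235.5, 302.2] [231, 296, 10, 16, 72]
scene red
   [202.5, 190.7] [198, 189, 11, 5, 27]
   [273.1, 215.9] [267, 193, 16, 36, 253]
   [285.6, 298.5] [271, 277, 31, 43, 1030]
scene blue
   [335.6, 130.0] [332, 128, 9, 6, 24]
   [191.1, 152.3] [187, 151, 10, 4, 19]
   [317.1, 210.2] [311, 187, 16, 35, 212]
side yellow
   [310.3, 171.8] [288, 163, 45, 18, 428]
   [219.9, 211.1] [217, 202, 7, 21, 87]
   [362.9, 211.4] [356, 204, 15, 19, 92]
side red
   [289.2, 151.5] [270, 146, 34, 14, 180]
   [325.5, 192.1] [314, 185, 21, 15, 181]
   [345.9, 189.3] [343, 185, 9, 8, 41]
   [255.3, 264.8] [252, 253, 7, 27, 128]
side blue
   [266.5, 136.9] [248, 132, 32, 13, 133]
   [131.6, 190.4] [127, 182, 10, 20, 79]
   [232.0, 233.8] [228, 224, 9, 23, 101]
   [196.0, 292.5] [192, 279, 9, 30, 155]
[[ 0.947 -0.     0.32 ]
 [-0.32  -0.001  0.947]
 [ 0.    -1.    -0.001]]
cam in tool [-0.0813 -0.1258 -0.0003] [[ 0.     0.949  0.315]
 [ 0.    -0.315  0.949]
 [ 1.    -0.    -0.   ]]
```

```bash
cat >> h.py <<'E'
R0=R.from_matrix(np.array([[1,0,0],[0,0,1],[0,-1,0]],float))  # cols x=(1,0,0) y=(0,0,-1) z=(0,1,0)
def down(psi): return (R.from_euler('z',psi)*R0).as_quat()   # jaws open along world angle psi+90deg
E
python3 - <<'E'
from h import *
s=load('a_scene.npz','scene')
for n,p,z in[('y',(287.5,188.8),.086),('r',(202.5,190.7),.098),('b',(241,183),.11),('collY',(228,228),.25),('collR',(274,221),.25),('collB',(318,215),.25),('pad',(403,188),.2),('plate',(371,205),.012),('bell',(320,223),.03),('ramekin',(271,241),.03),('cup',(164,228),.05),('jar',(139,203),.05),('greenA',(194,165),.05),('greenB',(335,144),.05)]:
    print(n,plane(s,p,z).round(3))
# candidate view poses
for p in [(0.42,-0.1,0.45),(0.42,0.1,0.45),(0.45,0.3,0.45)]:
    print(p,kinematics.solve_ik(p,down(0)))
E
```

```text
y [[0.465 0.039 0.086]]
r [[ 0.44  -0.25   0.098]]
b [[ 0.435 -0.118  0.11 ]]
collY [[ 0.686 -0.178  0.25 ]]
collR [[ 0.682 -0.045  0.25 ]]
collB [[0.68  0.083 0.25 ]]
pad [[0.591 0.378 0.2  ]]
plate [[0.526 0.331 0.012]]
bell [[0.583 0.133 0.03 ]]
ramekin [[ 0.628 -0.043  0.03 ]]
cup [[ 0.539 -0.391  0.05 ]]
jar [[ 0.427 -0.474  0.05 ]]
greenA [[ 0.288 -0.276  0.05 ]]
greenB [[0.263 0.257 0.05 ]]
(0.42, -0.1, 0.45) [-2.37217496e-01 -1.04019335e-01  1.72521862e+00 -4.44089210e-16
  1.52039337e+00 -1.80801382e+00]
(0.42, 0.1, 0.45) [ 2.30268866e-01 -1.04019335e-01  1.72521862e+00 -4.44089210e-16
  1.52039337e+00 -1.34052746e+00]
(0.45, 0.3, 0.45) [ 5.85229099e-01  8.85680139e-02  1.53435131e+00 -4.44089210e-16
  1.51867333e+00 -9.85567228e-01]
```

Run:
```python
from h import *
for i,p in enumerate([(0.50,0.30,0.45),(0.42,-0.08,0.40),(0.48,-0.05,0.48)]):
    bot.reach(p,down(0)); snap('wrist',f'b{i}')
print(get_obs()['time_s'])
```

```text
3.9583
```

View pics/b0.png

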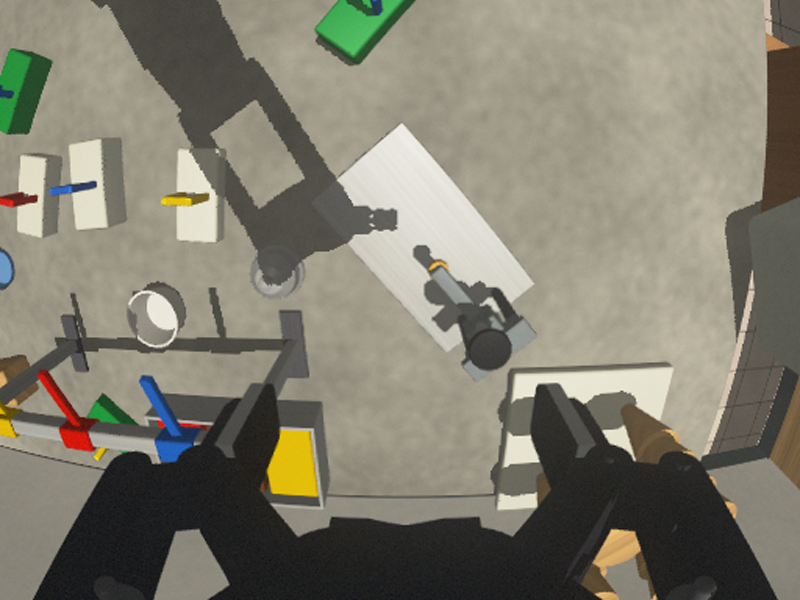

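View pics/b1.png

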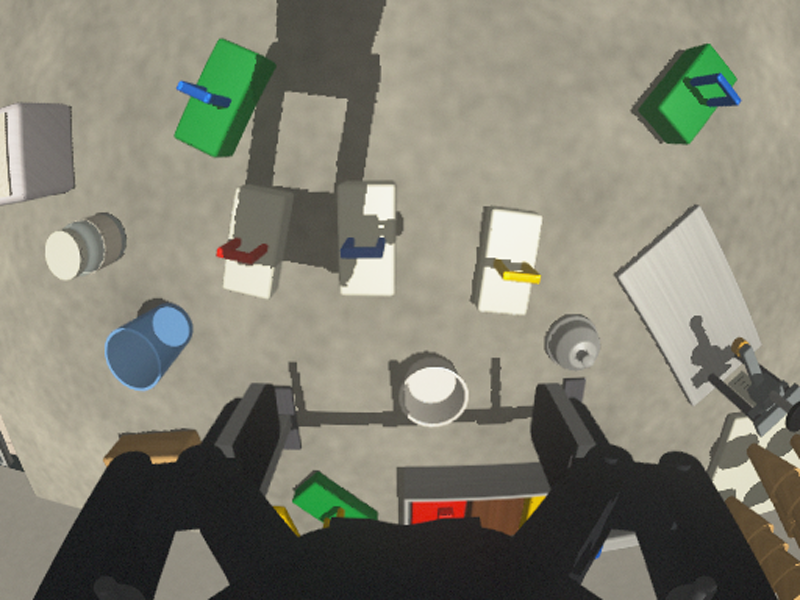

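View pics/b2.png

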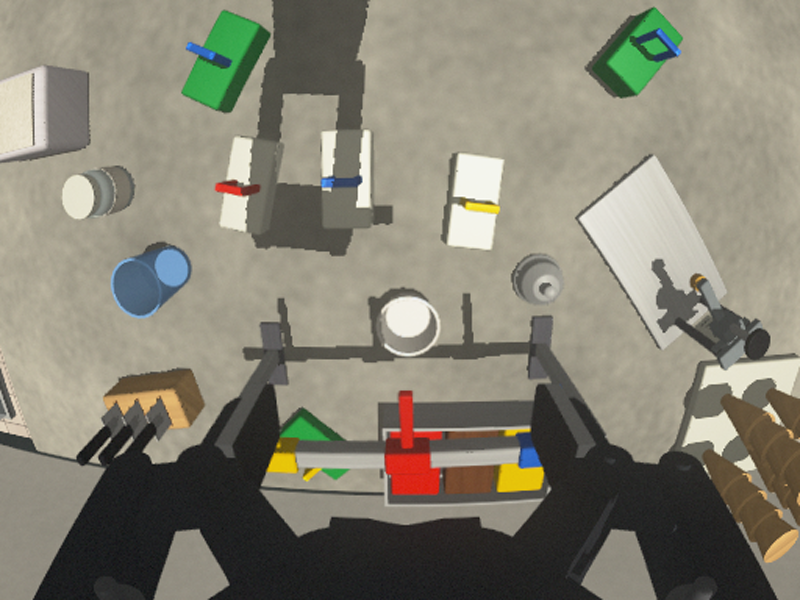

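The views show all the listed things clearly. b0 has the plate corners near (402,124), (534,285), (447,351) and (313,205), with the foot at (437,266). b1 has the white blocks with yellow (515,272), red (243,250) and blue (363,248) handles. b2 has the pegs. I'll measure the gauge and the pegs next.

Run:
```python
from h import *
b0,b1,b2=[load(f'b{i}.npz','wrist') for i in range(3)]
s=load('a_scene.npz','scene')
f=.64
for n,d,c in[('b0',b0,[(402,124),(534,285),(447,351),(313,205)]),('b1',b1,[(615,274),(698,206),(693,404)]),('b2',b2,[(577,218),(654,155),(662,347)])]:
    P=plane(d,np.array(c)*f-.18,.012)[:,:2]; print(n,P.round(4).tolist(),[float(np.linalg.norm(P[i]-P[i-1]).round(4)) for i in range(len(P))])
for n in [('scene',s),('b0',b0),('b1',b1),('b2',b2)]:
    for c in['yellow','red','blue']: print(n[0],c,[b for b in blobs(n[1],c,100,40)[0]])
def crop(d,u0,v0,u1,v1,t):
    cv2.imwrite(f'pics/{t}.png',cv2.resize(d['frame'][v0:v1,u0:u1,::-1],None,fx=5,fy=5,interpolation=cv2.INTER_CUBIC))
crop(b0,190,70,350,190+55,'c0')
crop(s,210,180,350,250,'c1')
```

```text
b0 [[0.3863, 0.297], [0.5857, 0.4682], [0.6781, 0.3568], [0.4834, 0.1876]] [0.1463, 0.2628, 0.1447, 0.258]
b1 [[0.4777, 0.1792], [0.3853, 0.2938], [0.6767, 0.3544]] [0.2651, 0.1472, 0.2976]
b2 [[0.4812, 0.1823], [0.3855, 0.2959], [0.6752, 0.3548]] [0.2596, 0.1486, 0.2956]
scene yellow [([287.8, 189.1], [282, 188, 12, 6, 30]), ([228.0, 221.8], [221, 199, 17, 37, 295]), ([510.7, 212.7], [510, 208, 2, 10, 15]), ([481.0, 220.7], [469, 211, 25, 20, 367]), ([499.3, 259.3], [486, 247, 26, 30, 470]), ([338.1, 291.4], [322, 270, 35, 43, 1122]), ([147.8, 291.5], [122, 276, 49, 32, 541]), ([492.5, 283.9], [488, 280, 9, 8, 15]), ([235.6, 301.9], [231, 295, 10, 17, 75]), ([296.2, 346.2], [221, 332, 159, 29, 825])]
scene red [([203.1, 192.0], [198, 189, 12, 11, 45]), ([272.9, 215.1], [267, 192, 16, 37, 290]), ([285.7, 298.5], [270, 277, 33, 44, 1068])]
scene blue [([335.1, 130.3], [331, 128, 10, 6, 27]), ([190.4, 152.3], [187, 150, 10, 7, 24]), ([240.5, 183.2], [236, 182, 10, 4, 20]), ([317.0, 209.4], [311, 187, 16, 36, 242]), ([171.7, 228.4], [170, 224, 4, 9, 19]), ([157.4, 233.7], [155, 231, 6, 
[... 2274 characters left out ...]
33]), ([501.6, 266.3], [488, 252, 24, 28, 145]), ([493.3, 289.7], [469, 258, 43, 71, 601]), ([328.1, 276.2], [319, 274, 21, 6, 73]), ([181.3, 292.0], [170, 280, 21, 23, 364]), ([457.2, 296.1], [450, 288, 17, 17, 80]), ([330.9, 305.7], [316, 296, 33, 19, 510]), ([465.9, 309.8], [458, 297, 16, 31, 115]), ([198.1, 302.6], [193, 299, 12, 9, 61]), ([488.8, 333.1], [469, 303, 42, 57, 541])]
b2 red [([150.7, 120.3], [137, 116, 29, 10, 181]), ([262.6, 290.7], [246, 250, 37, 67, 1519])]
b2 blue [([422.9, 28.0], [407, 18, 29, 21, 196]), ([132.3, 34.1], [119, 27, 29, 15, 148]), ([216.4, 116.2], [206, 114, 23, 6, 119]), ([109.1, 170.6], [99, 159, 22, 25, 334]), ([337.6, 289.1], [331, 277, 16, 23, 228])]
```

View pics/c0.png

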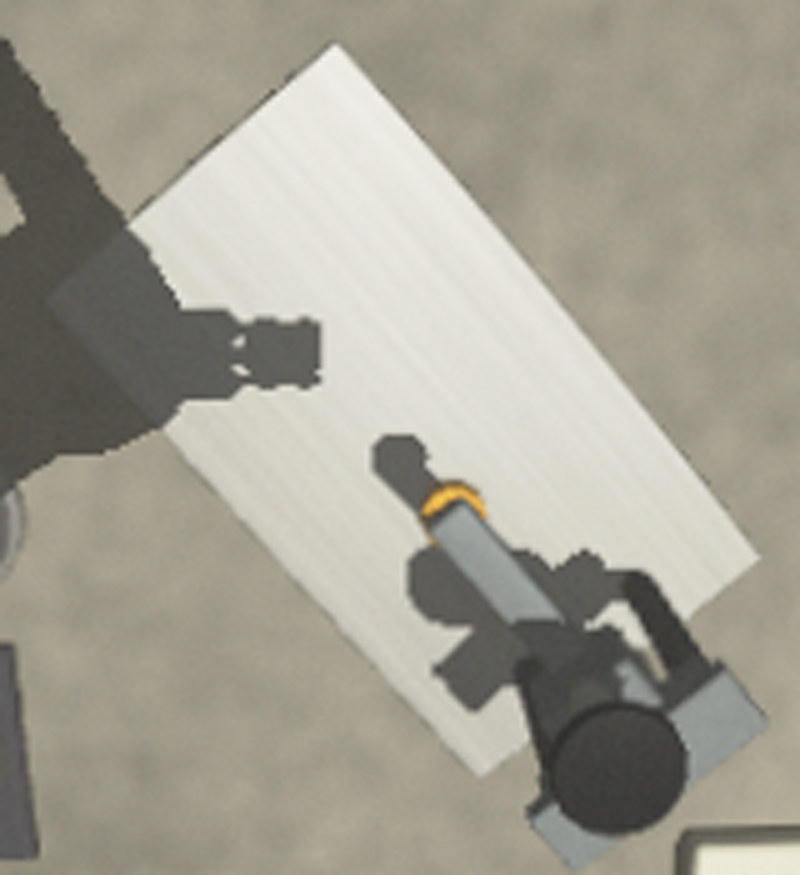

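View pics/c1.png

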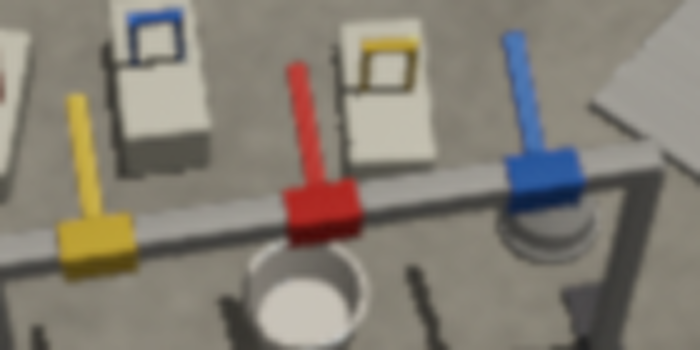

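Run:
```python
from h import *
b0,b1,b2=[load(f'b{i}.npz','wrist') for i in range(3)]
c=np.array([(335,43),(760,558),(482,776),(50,298)])/5+[190,70]-.4
P=plane(b0,c,.012)[:,:2]; print(P.round(4).tolist(),[float(np.linalg.norm(P[i]-P[i-1]).round(4)) for i in range(4)])
cen=P.mean(0)
ax=(P[1]+P[2]-P[0]-P[3]); ax/=np.linalg.norm(ax); g=cen-ax*.0275
print('yaw',np.degrees(np.arctan2(ax[1],ax[0])),'gauge',g, 'edge yaw', [np.degrees(np.arctan2(*(q[::-1]))) for q in (P[1]-P[0],P[2]-P[3])])
pad=plane(b0,np.array([(620,768)])/5+[190,70]-.4,.202)[0]; print('pad',pad,'pred',g+ax*.105)
ft=plane(b0,np.array([(454,512)])/5+[190,70]-.4,.095)[0]; print('foot',ft,'pred',g+ax*.042)
s=load('a_scene.npz','scene'); e=load('a_side.npz','side')
# pad top in scene / side
print('pad tri',tri([(s,np.array((630,295))*.64-.2),(e,np.array((335,198))*.64-.2)]), 'wrist+scene', tri([(s,np.array((630,295))*.64-.2),(b0,np.array([(620,768)])/5+[190,70]-.4)]))
```

```text
[[0.3844, 0.2961], [0.5836, 0.468], [0.6789, 0.357], [0.4798, 0.1867]] [0.1452, 0.2631, 0.1463, 0.2621]
yaw 40.676839307823265 gauge [0.51081229 0.30902259] edge yaw [np.float64(40.80257987968483), np.float64(40.55058859989293)]
pad [0.58896128 0.37666979 0.202     ] pred [0.59044406 0.37746074]
foot [0.54364159 0.33633379 0.095     ] pred [0.542665   0.33639785]
pad tri (array([0.59416186, 0.37691297, 0.20075528]), [0.0003278526346871177, 0.00032785263468711553]) wrist+scene (array([0.59143839, 0.37826408, 0.19703649]), [0.0005865468891493079, 0.0005865468891491123])
```

Run:
```python
from h import *
b0,b1,b2=[load(f'b{i}.npz','wrist') for i in range(3)]
s=load('a_scene.npz','scene')
S=lambda p: np.array(p)/5+[210,180]-.4
W=lambda p: np.array(p)*.64-.18
tips={'y':(77,95),'r':(297,64),'b':(513,32)}
for k,p in tips.items(): print(k,plane(s,S(p),.2716).round(4))
print('b2 red',plane(b2,W((405,392)),.2716).round(4))
print('b0 red,blue',plane(b0,W([(43,373),(147,378)]),.2716).round(4))
print('tri r',tri([(s,S(tips['r'])),(b2,W((405,392)))]),tri([(s,S(tips['r'])),(b0,W((43,373)))]))
print('tri b',tri([(s,S(tips['b'])),(b0,W((147,378)))]))
# collar roots at z~.252 front-top edges
for k,p in {'y':[(60,221),(132,214)],'r':[(286,188),(358,181)],'b':[(508,156),(580,149)]}.items(): print(k,plane(s,S(p),.254).round(4).tolist())
```

```text
y [[ 0.5999 -0.1769  0.2716]]
r [[ 0.5965 -0.0473  0.2716]]
b [[0.5919 0.0824 0.2716]]
b2 red [[ 0.5909 -0.049   0.2716]]
b0 red,blue [[ 0.5929 -0.0424  0.2716]
 [ 0.5882  0.0861  0.2716]]
tri r (array([ 0.59349181, -0.04789648,  0.26728764]), [0.0011022249635716116, 0.001102224963571576]) (array([ 0.59463334, -0.04663019,  0.26829321]), [0.0004466033135734768, 0.0004466033135734606])
tri b (array([0.58990312, 0.08339625, 0.26822622]), [0.00035561955066025925, 0.00035561955066020623])
y [[0.6724, -0.1947, 0.254], [0.6736, -0.1537, 0.254]]
r [[0.6689, -0.0644, 0.254], [0.6701, -0.0228, 0.254]]
b [[0.6657, 0.0659, 0.254], [0.6669, 0.1081, 0.254]]
```

The gauge fits: origin (0.511, 0.309), yaw 40.7°, with pad and foot within 2 mm of prediction. Peg spacing measures 129.6 mm against 130, and rack yaw is about 2°. Next is a close view of the yellow block.

```bash
cat >> h.py <<'E'
G=np.array([.511,.309]); GY=np.radians(40.7)
RY=np.radians(2.0)
ROOT={'red':np.array([.6685,-.045])}; _e=np.array([-np.sin(RY),np.cos(RY)])
ROOT['yellow']=ROOT['red']-.13*_e; ROOT['blue']=ROOT['red']+.13*_e
TH={'yellow':.030,'red':.042,'blue':.054}
def gp(x,y=0): c,s=np.cos(GY),np.sin(GY); return G+np.array([c*x-s*y,s*x+c*y])
E
python3 - <<'E'
from h import *
b1=load('b1.npz','wrist')
print(plane(b1,(331,172),.08))
bot.reach((.51,.036,.27),down(0)); d=snap('wrist','d0'); print(get_obs()['position'])
for b in blobs(d,'yellow',100,40)[0]: print(b)
E
```

```text
[[0.45560697 0.03447365 0.08      ]]
[0.51079249 0.03551315 0.27145039]
([261.6, 126.6], [243, 119, 38, 15, 393])
([481.8, 200.5], [476, 194, 16, 17, 129])
([27.8, 287.2], [0, 267, 55, 47, 725])
([6.4, 272.9], [2, 269, 9, 9, 29])
([499.8, 302.8], [488, 291, 24, 24, 150])
([42.9, 301.1], [37, 293, 13, 18, 66])
([51.9, 296.7], [48, 294, 9, 7, 27])
([505.9, 321.5], [497, 315, 15, 15, 64])
([24.2, 338.4], [8, 325, 33, 29, 381])
([477.1, 338.1], [473, 331, 9, 14, 36])
([509.2, 337.3], [507, 330, 5, 15, 29])
([322.6, 336.8], [307, 333, 30, 11, 191])
([491.9, 357.0], [480, 340, 29, 33, 208])
([130.0, 356.4], [126, 348, 9, 16, 64])
([503.3, 356.8], [499, 354, 8, 7, 21])
([503.1, 377.1], [495, 369, 17, 15, 84])
```

View pics/d0.png

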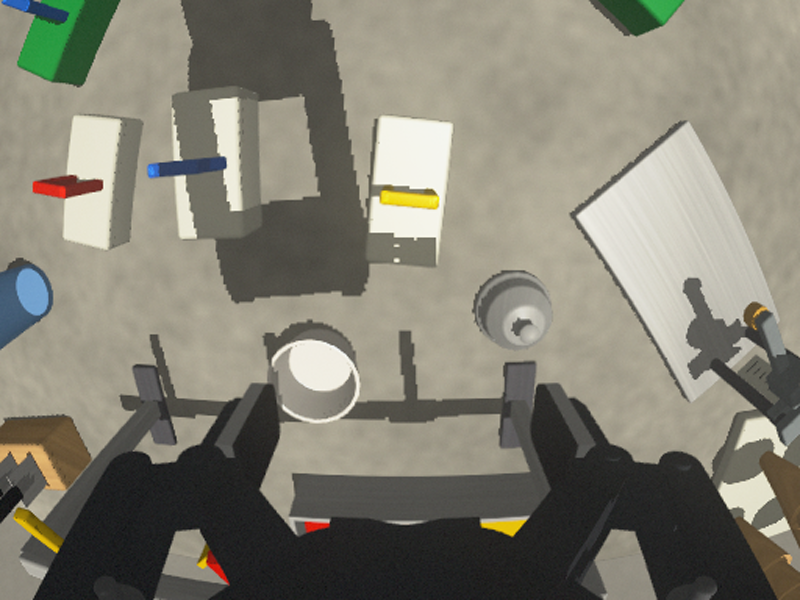

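Run:
```python
from h import *
d=load('d0.npz','wrist')
cv2.imwrite('pics/d0c.png',cv2.resize(d['frame'][65:180,215:310,::-1],None,fx=5,fy=5,interpolation=cv2.INTER_CUBIC))
W=lambda p: np.array(p)*.64-.18
P=plane(d,W([(380,115),(453,122),(437,266),(368,262)]),.03)[:,:2]
print(P.round(4),P.mean(0),[np.linalg.norm(P[i]-P[i-1]).round(4) for i in range(4)])
a=(P[2]+P[3]-P[0]-P[1]);print('yaw',np.degrees(np.arctan2(a[1],a[0])))
lab=blobs(d,'yellow',100,40)[1]
v,u=np.nonzero(lab==lab[126,261])
r=cv2.minAreaRect(np.c_[u,v].astype(np.float32));print(r)
print('handle',plane(d,[r[0]],.083))
```

```text
[[0.4016 0.0163]
 [0.4068 0.0728]
 [0.5229 0.0617]
 [0.5195 0.0054]] [0.4627059  0.03905645] [np.float64(0.1185), np.float64(0.0567), np.float64(0.1167), np.float64(0.0563)]
yaw -5.36561055891556
((261.5826721191406, 125.96661376953125), (37.52013397216797, 12.201020240783691), 4.573921203613281)
handle [[0.46124407 0.03827336 0.083     ]]
```

View pics/d0c.png

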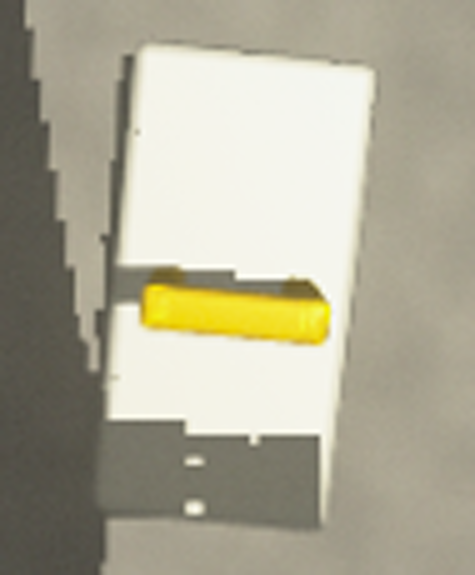

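Confirmed: the white block with the yellow handle is at (0.462, 0.0385), yaw −5.2°. I'll grasp it.

```bash
cat >> h.py <<'E'
GZ=.034
def st(m=''):
    o=get_obs(); print(m,'t',round(o['time_s'],1),'p',o['position'].round(4),'F',o['wrist_force'].round(1),'w',round(o['gripper_width'],4))
def grasp(col,xy,yaw,w=.065):
    h=TH[col]+GZ; q=down(yaw)
    hand.move_gripper(w)
    bot.reach((*xy,h+.10),q); bot.servo_line((*xy,h),velocity=.12)
    hand.move_gripper(.03,70); st('grasped')
def to_gauge(col):
    h=TH[col]+GZ; p=get_obs()['position']
    bot.servo_line((p[0],p[1],h+.14),velocity=.2)
    q=down(GY)
    bot.reach((*gp(-.2),h+.14),q); bot.servo_line((*gp(-.2),h+.012+.008),velocity=.2); st('at gauge')
def slide_in(col):
    h=TH[col]+GZ
    bot.servo_line((*gp(-.03),h+.012+.006),velocity=.12)
    bot.servo_line((*gp(0),h+.012+.0015),velocity=.06); st('in')
E
python3 - <<'E'
from h import *
for x,z in((-.2,.1),(0,.1),(.105,.2)):
    print(kinematics.solve_ik((*gp(x),z),down(GY)))
print(kinematics.solve_ik((.62,-.17,.3),down(RY)))
grasp('yellow',(.462,.0385),np.radians(-5.2)); to_gauge('yellow')
snap('scene','e0'); snap('side','e1')
E
```

```text
[ 4.57444082e-01  2.39106603e-01  2.21909908e+00 -4.44089210e-16
  6.83386973e-01 -1.82370125e+00]
[ 5.41353896e-01  4.85429628e-01  1.80793919e+00 -4.44089210e-16
  8.48223839e-01 -1.73979144e+00]
[ 5.66552754e-01  5.12521357e-01  1.49812218e+00 -4.44089210e-16
  1.13094912e+00 -1.71459258e+00]
[-2.69949542e-01  3.38951021e-01  1.53649814e+00 -4.44089210e-16
  1.26614350e+00 -1.87565245e+00]
grasped t 7.1 p [0.4626 0.0385 0.0649] F [-1.7  0.1  7.6] w 0.0387
at gauge t 9.5 p [0.3602 0.1784 0.0843] F [ 0.7 -0.5 -1.7] w 0.039
```

View pics/e0.png

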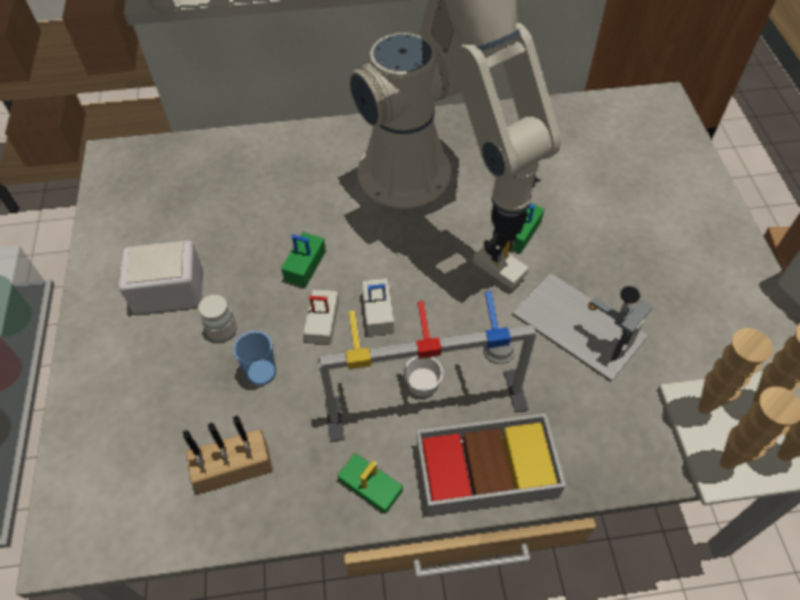

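View pics/e1.png

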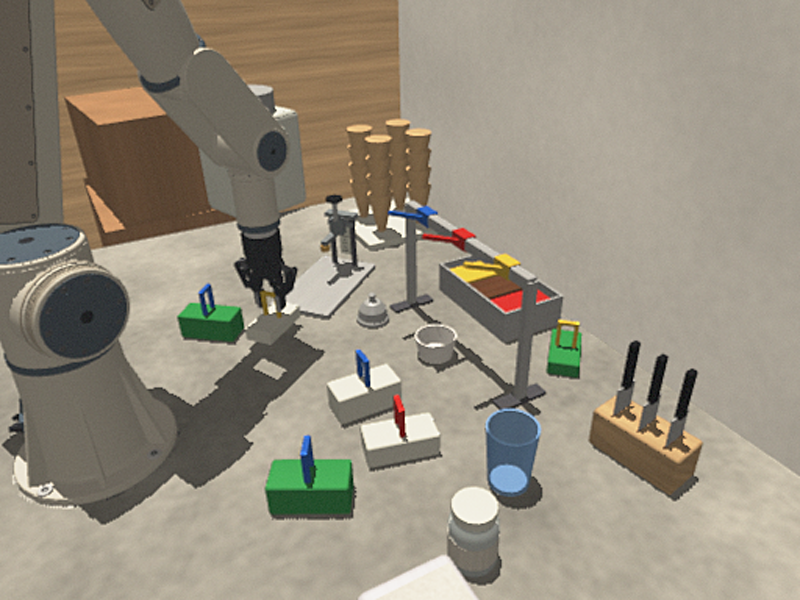

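The yellow block hangs level in the jaws, at (500,262) in the scene view. I'll slide it in and release it.

Run:
```python
from h import *
slide_in('yellow')
hand.move_gripper(.06); p=get_obs()['position']
bot.servo_line((p[0],p[1],.25),velocity=.2); st('up')
bot.reach((*gp(-.06),.33),down(GY))
snap('wrist','f0'); snap('side','f1'); st()
```

```text
in t 11.8 p [0.5108 0.3089 0.0772] F [-1.  -0.7 -1.5] w 0.0393
up t 13.1 p [0.5104 0.3086 0.2489] F [0.3 0.2 1.2] w 0.0603
 t 13.7 p [0.4652 0.2698 0.3284] F [-0.4  0.1 -0.2] w 0.0599
```

View pics/f0.png

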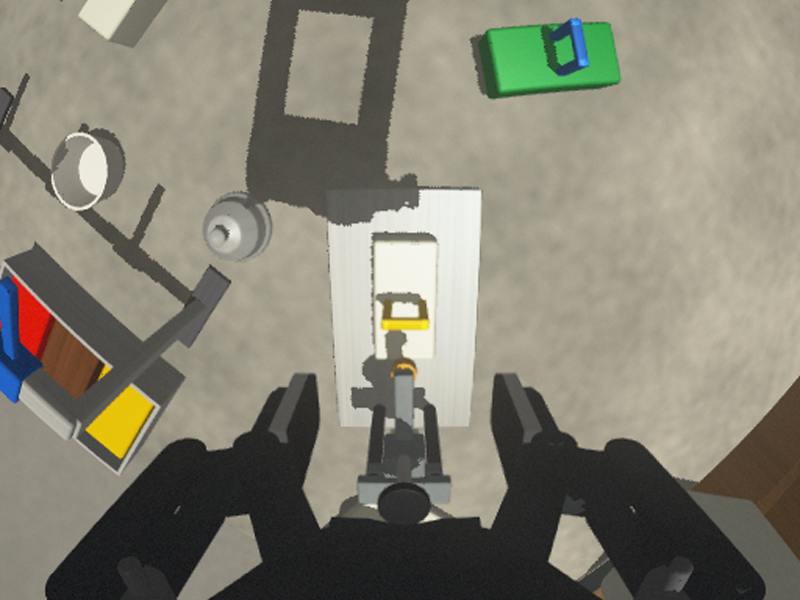

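The block is centred on the plate with its handle at (405,312), and the foot at (404,370) is over its end. Now I'll press the pad.

```bash
cat >> h.py <<'E'
def press(col,hold=1.2,fmax=12):
    tip=bot.tcp_to_tips; top=.012+TH[col]+.11
    hand.move_gripper(0.0); xy=gp(.105)
    bot.reach((*xy,.202+tip+.03),down(GY)); f0=get_obs()['wrist_force'][2]
    bot.servo_line((*xy,.202+tip+.004),velocity=.1)
    bot.servo_line((*xy,top+tip+.006),velocity=.05); st('near')
    z=top+tip+.004
    while True:
        bot.servo_line((*xy,z),velocity=.03); bot.dwell(.1); o=get_obs(); f=o['wrist_force'][2]-f0
        if f>fmax or z<top+tip-.006: break
        z-=.001
    print('contact',f,'reading by tip',o['position'][2]-tip-.122,'want',TH[col]); bot.dwell(hold); st('held')
    snap('side','press_'+col)
    bot.servo_line((*xy,.202+tip+.04),velocity=.08); st('released')
E
python3 - <<'E'
from h import *
press('yellow')
E
```

```text
near t 16.6 p [0.5907 0.3775 0.1753] F [1.3 0.  2.5] w -0.0001
contact 16.39314054084376 reading by tip 0.029919433768315296 want 0.03
held t 20.3 p [0.5908 0.3776 0.1689] F [-3.  -1.4 18. ] w -0.0
released t 21.6 p [0.5903 0.3773 0.2583] F [-0.2 -0.2  0.4] w 0.0004
```

View pics/press_yellow.png

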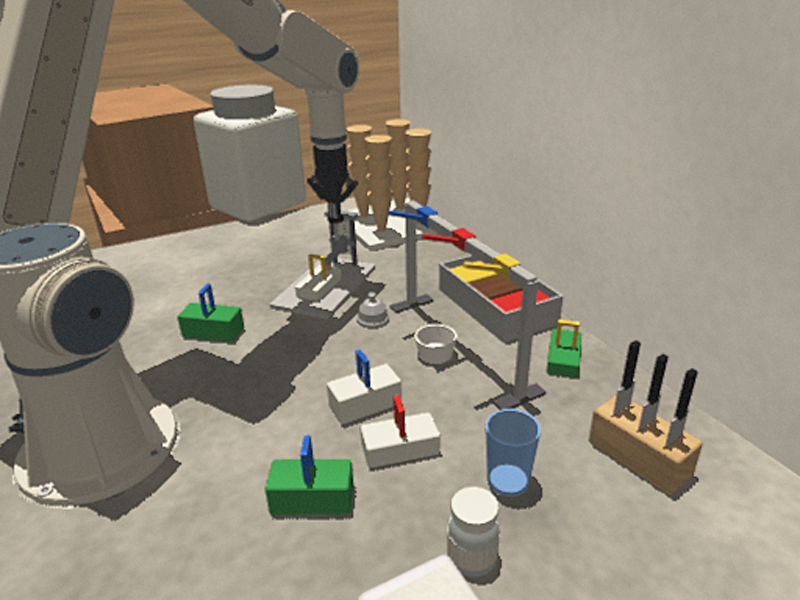

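The reading by tip is 29.9 mm, held for over a second. I'll verify that the gauge sprang up and the block hasn't moved, then regrasp.

```bash
cat >> h.py <<'E'
def look_gauge(tag,col):
    hand.move_gripper(.065)
    bot.reach((*gp(-.06),.33),down(GY)); d=snap('wrist',tag)
    b=[x for x in blobs(d,col,100,40)[0] if 200<x[0][0]<320 and 150<x[0][1]<240]; print(b)
    for x in b:
        # handle top bar: lower rows of the blob
        lab=blobs(d,col,100,40)[1]; 
        s=x[1]; u=s[0]+(s[2]-1)/2; v=s[1]+s[3]-1-2
        P=plane(d,(u,v),.012+TH[col]+.053)[0,:2]-G; c,sn=np.cos(GY),np.sin(GY); print('handle in gauge frame',(c*P[0]+sn*P[1]).round(4),(-sn*P[0]+c*P[1]).round(4))
def take_out(col,dx=0,dy=0):
    h=TH[col]+GZ+.012; xy=gp(dx,dy)
    bot.reach((*xy,h+.10),down(GY)); bot.servo_line((*xy,h),velocity=.12)
    hand.move_gripper(.03,70); st('regrasped')
    bot.servo_line((*xy,h+.005),velocity=.05)
    bot.servo_line((*gp(-.17),h+.012),velocity=.15); st('out')
E
python3 - <<'E'
from h import *
look_gauge('g0','yellow')
E
```

```text
[([258.9, 202.6], [244, 190, 31, 21, 350]), ([258.3, 233.0], [250, 228, 17, 14, 107])]
handle in gauge frame 0.0031 0.0002
handle in gauge frame 0.0487 -0.0012
```

View pics/g0.png

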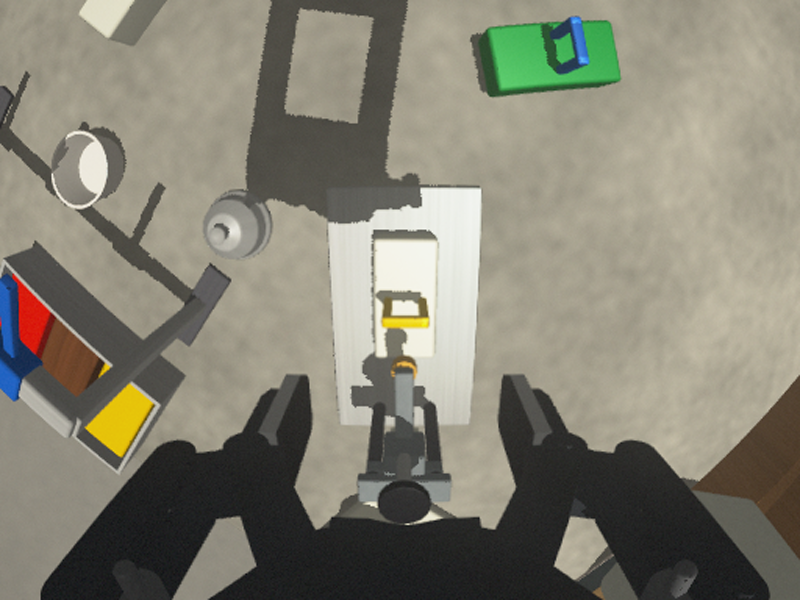

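Nothing has moved. I'll take the block out and go to the pre-hang pose at the yellow peg.

```bash
cat >> h.py <<'E'
def pp(col,x,y=0): c,s=np.cos(RY),np.sin(RY); return ROOT[col]+np.array([c*x-s*y,s*x+c*y])
def prehang(col):
    p=get_obs()['position']
    bot.servo_line((p[0],p[1],.30),velocity=.25)
    bot.reach((*pp(col,-.18),.30),down(RY))
    bot.servo_line((*pp(col,-.165),.2734),velocity=.15); st('prehang')
E
python3 - <<'E'
from h import *
take_out('yellow'); prehang('yellow')
s=snap('scene','h0'); snap('side','h1'); snap('wrist','h2')
cv2.imwrite('pics/h0c.png',cv2.resize(s['frame'][150:260,170:330,::-1],None,fx=5,fy=5,interpolation=cv2.INTER_CUBIC))
E
```

```text
regrasped t 25.1 p [0.5116 0.3094 0.0771] F [-0.5 -0.4  6.5] w 0.0389
out t 26.6 p [0.383  0.1987 0.0881] F [ 0.4 -0.3 -2.2] w 0.0391
prehang t 29.4 p [ 0.5079 -0.1797  0.2728] F [ 0.5  0.3 -1.4] w 0.039
```

View pics/h0c.png

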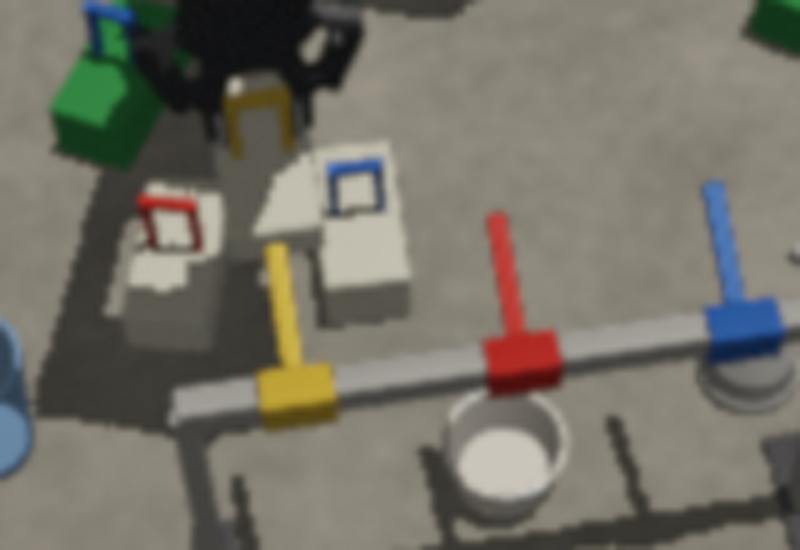

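View pics/h1.png

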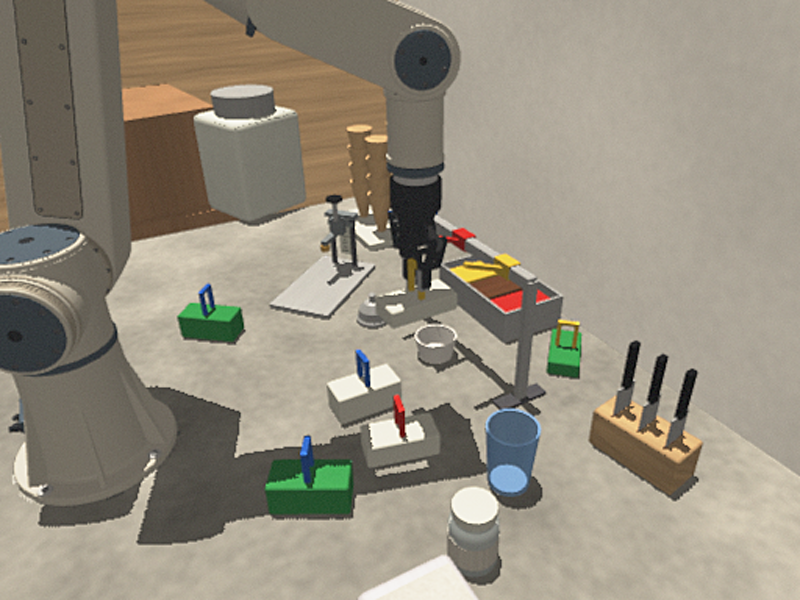

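View pics/h2.png

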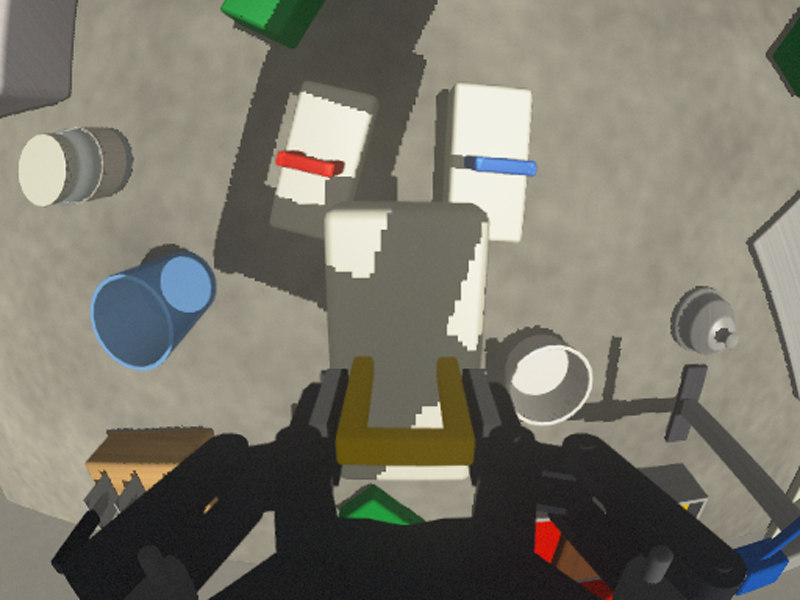

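Run:
```python
from h import *
s=load('h0.npz','scene'); S=lambda p: np.array(p)/5+[170,150]-.4
print('handle',plane(s,S((257,97)),.295))
for p in[(276,246),(497,215),(713,184)]: print('tip',plane(s,S(p),.2716))
for c in TH: print(c,pp(c,-.0736))
```

```text
handle [[ 0.50877097 -0.17841189  0.295     ]]
tip [[ 0.60050197 -0.17750353  0.2716    ]]
tip [[ 0.59716509 -0.04738327  0.2716    ]]
tip [[0.59335122 0.08207592 0.2716    ]]
yellow [ 0.59948177 -0.17748941]
red [ 0.59494484 -0.0475686 ]
blue [0.5904079 0.0823522]
```

In the same camera the handle and the peg agree within about 1.3 mm, and there is 6 mm of slack. Insert.

```bash
cat >> h.py <<'E'
def hang(col,dy=-.001):
    f0=get_obs()['wrist_force']
    bot.servo_line((*pp(col,-.10,dy),.2734),velocity=.1)
    bot.servo_line((*pp(col,-.042,dy),.2525),velocity=.06); st('on peg')
    z=.2525
    while z>.2415:
        z-=.001; bot.servo_line((*pp(col,-.042,dy),z),velocity=.03); f=get_obs()['wrist_force']
        if f[2]-f0[2]>4: break
    st('lowered'); snap('side','hang_'+col)
def letgo(col,dy=-.001):
    hand.move_gripper(.056); bot.dwell(.3); st('open')
    bot.servo_line((*pp(col,-.042,dy),.36),velocity=.15); st('up')
    snap('side','hung1_'+col); snap('scene','hung2_'+col)
E
python3 - <<'E'
from h import *
hang('yellow')
E
```

```text
on peg t 31.6 p [ 0.6309 -0.1774  0.2527] F [-0.4 -0.6 -1.5] w 0.0389
lowered t 32.8 p [ 0.6316 -0.1775  0.2484] F [ 0.  -0.3  4.7] w 0.0391
```

View pics/hang_yellow.png

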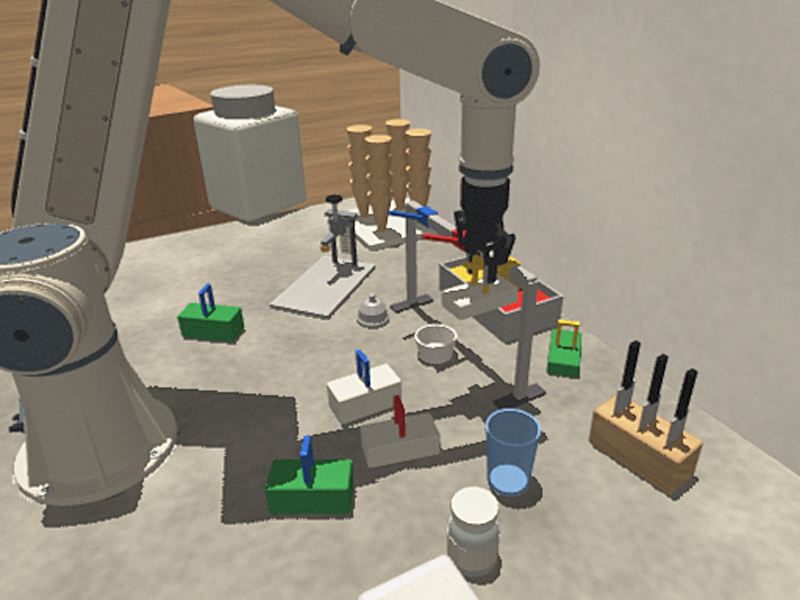

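The peg took the load at the expected height (0.248). Releasing.

Run:
```python
from h import *
letgo('yellow')
```

```text
open t 33.5 p [ 0.6311 -0.1773  0.2474] F [ 0.4  0.2 -0.2] w 0.0557
up t 34.4 p [ 0.6306 -0.1773  0.3589] F [ 0.   0.6 -0.4] w 0.0559
```

View pics/hung1_yellow.png

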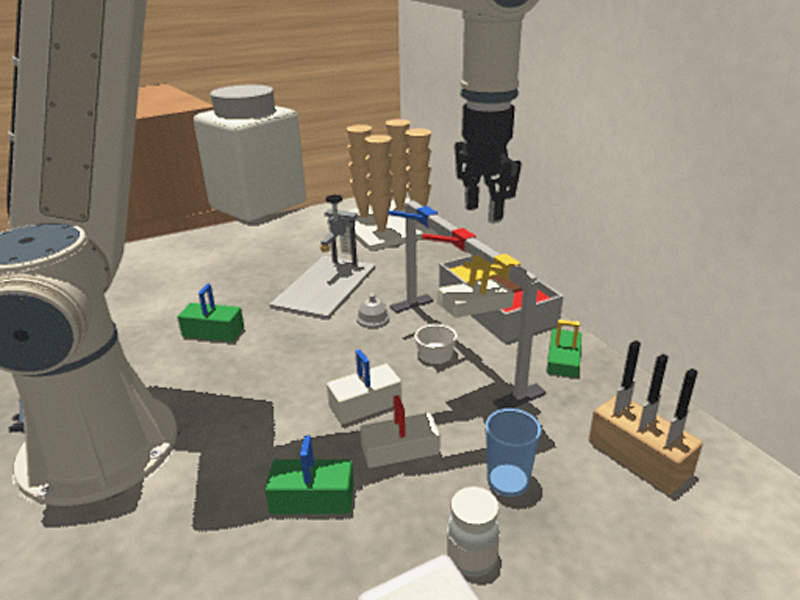

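View pics/hung2_yellow.png

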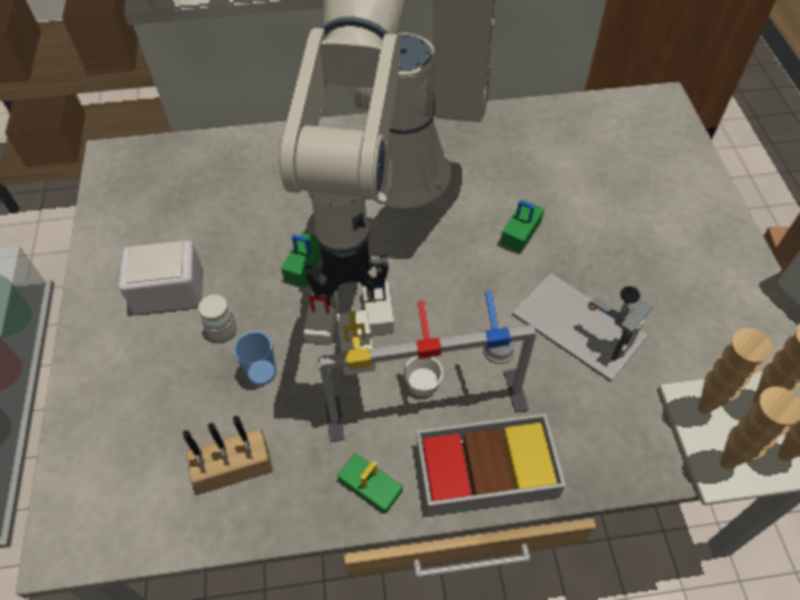

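The yellow block hangs on the yellow peg (side view handle (485,275)). Now the red block.

Run:
```python
from h import *
bot.servo_line((.49,-.25,.36),velocity=.25)
bot.reach((.485,-.25,.29),down(0)); d=snap('wrist','r0'); st()
bl=[b for b in blobs(d,'red',100,40)[0] if b[0][1]<220]; print(bl)
u,v=map(int,bl[0][0]); u0,v0=u-70,max(v-60,0)
cv2.imwrite('pics/r0c.png',cv2.resize(d['frame'][v0:v0+115,u0:u0+150,::-1],None,fx=5,fy=5,interpolation=cv2.INTER_CUBIC)); print(u0,v0)
```

```text
t 35.7 p [ 0.4865 -0.2499  0.2911] F [ 1.3 -0.4  0.7] w 0.0557
[([259.5, 125.7], [241, 116, 38, 19, 344])]
189 65
```

View pics/r0c.png

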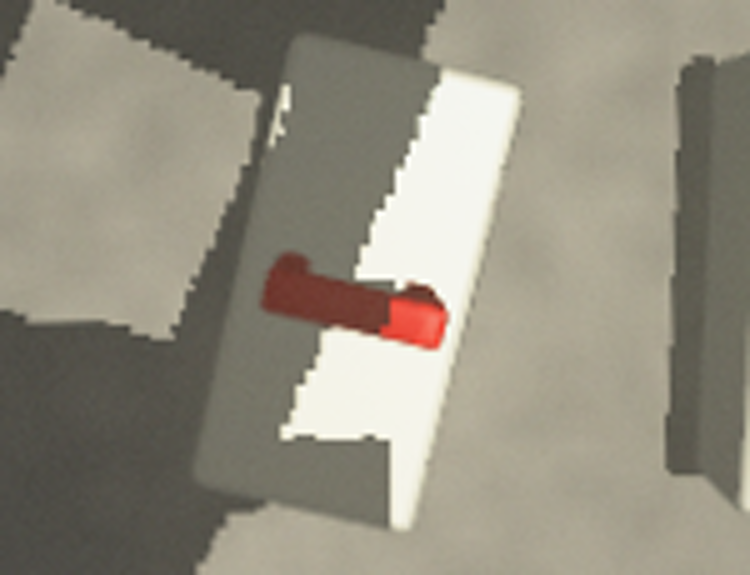

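View pics/r0.png

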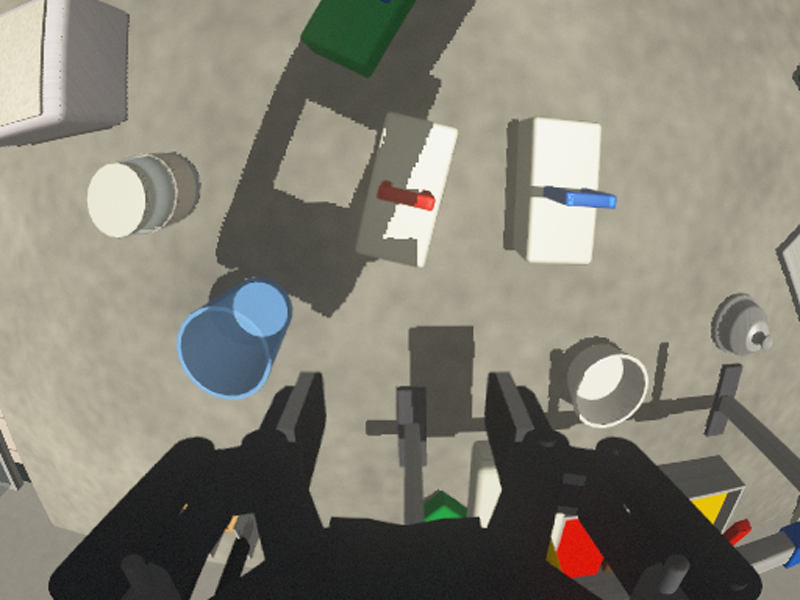

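Run:
```python
from h import *
d=load('r0.npz','wrist'); S=lambda p: np.array(p)/5+[189,65]-.4
P=plane(d,S([(293,35),(521,88),(408,532),(193,486)]),.042)[:,:2]
print(P.round(4).tolist(),P.mean(0),[np.linalg.norm(P[i]-P[i-1]).round(4) for i in range(4)])
a=(P[2]+P[3]-P[0]-P[1]);print('yaw',np.degrees(np.arctan2(a[1],a[0])))
h=plane(d,S([(263,300),(445,335)]),.096)[:,:2]; print('handle',h,h.mean(0))
c=plane(d,S([(356,308)]),.098)[:,:2]; print(c)
```

```text
[[0.3733, -0.2636], [0.3861, -0.2074], [0.5004, -0.2344], [0.4881, -0.29]] [ 0.43695648 -0.24887561] [np.float64(0.1177), np.float64(0.0577), np.float64(0.1174), np.float64(0.0569)]
yaw -13.139053283121893
handle [[ 0.43493458 -0.26824097]
 [ 0.44250014 -0.22910866]] [ 0.43871736 -0.24867481]
[[ 0.43652925 -0.24830244]]
```

Run:
```python
from h import *
grasp('red',(.437,-.2487),np.radians(-13.1)); to_gauge('red')
assert .036<get_obs()['gripper_width']<.043
snap('scene','r1')
slide_in('red')
hand.move_gripper(.06); p=get_obs()['position']
bot.servo_line((p[0],p[1],.27),velocity=.2)
look_gauge('r2','red'); st()
```

```text
grasped t 37.8 p [ 0.4375 -0.2489  0.0769] F [-0.2  1.9  5.6] w 0.039
at gauge t 41.0 p [0.36   0.1785 0.0965] F [ 1.2 -0.  -3. ] w 0.0392
in t 43.3 p [0.5108 0.3089 0.0892] F [ 0.7  0.5 -3.9] w 0.0388
[([258.7, 206.6], [244, 193, 31, 21, 319])]
handle in gauge frame 0.0018 0.0001
 t 45.4 p [0.4656 0.2699 0.3298] F [-0.4  0.7 -0.3] w 0.0651
```

View pics/r2.png

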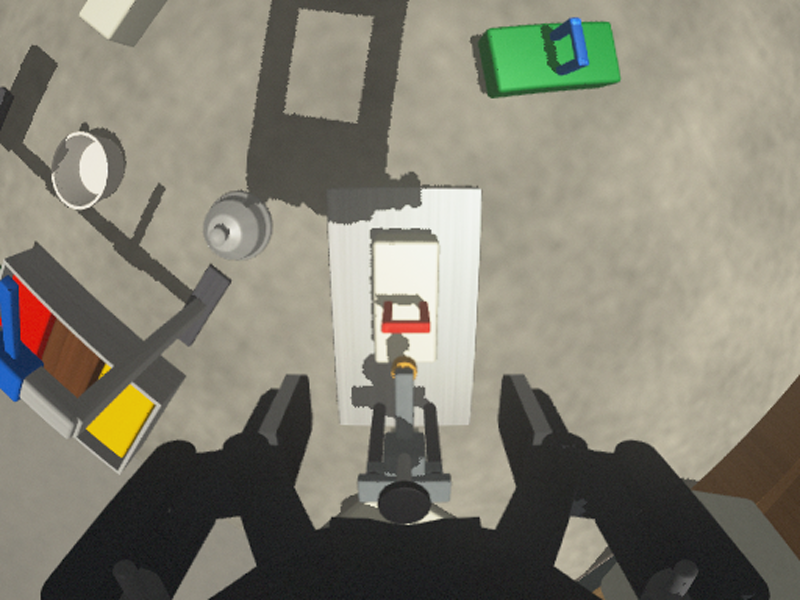

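The red block stands centred, handle at (405,318), with the foot over its end. Next steps: press, check, take it out, go to pre-hang.

Run:
```python
from h import *
press('red'); look_gauge('r3','red'); take_out('red'); assert .036<get_obs()['gripper_width']<.043
prehang('red'); s=snap('scene','r4'); snap('side','r5')
cv2.imwrite('pics/r4c.png',cv2.resize(s['frame'][140:260,170:330,::-1],None,fx=5,fy=5,interpolation=cv2.INTER_CUBIC))
```

```text
near t 48.1 p [0.5905 0.3774 0.1871] F [0.1 0.6 2.5] w -0.0003
contact 16.852316980474278 reading by tip 0.04191824470635874 want 0.042
held t 51.7 p [0.5907 0.3776 0.1809] F [-5.3 -4.4 17.8] w 0.0001
released t 52.9 p [0.5903 0.3773 0.2583] F [ 0.2 -0.1 -0.6] w -0.0
[([258.8, 206.3], [244, 193, 31, 20, 316])]
handle in gauge frame 0.001 0.0002
regrasped t 56.4 p [0.5114 0.3094 0.089 ] F [-1.4  1.1  6. ] w 0.0392
out t 57.9 p [0.3831 0.1987 0.1002] F [-0.7  0.2 -3.3] w 0.0391
prehang t 60.2 p [ 0.503  -0.0496  0.2729] F [-0.1  0.1 -3. ] w 0.0392
```

View pics/r4c.png

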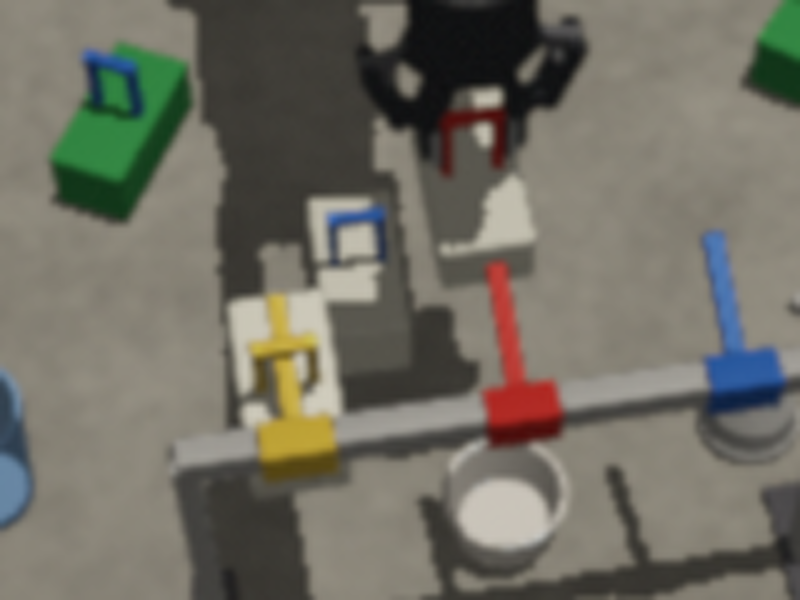

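View pics/r5.png

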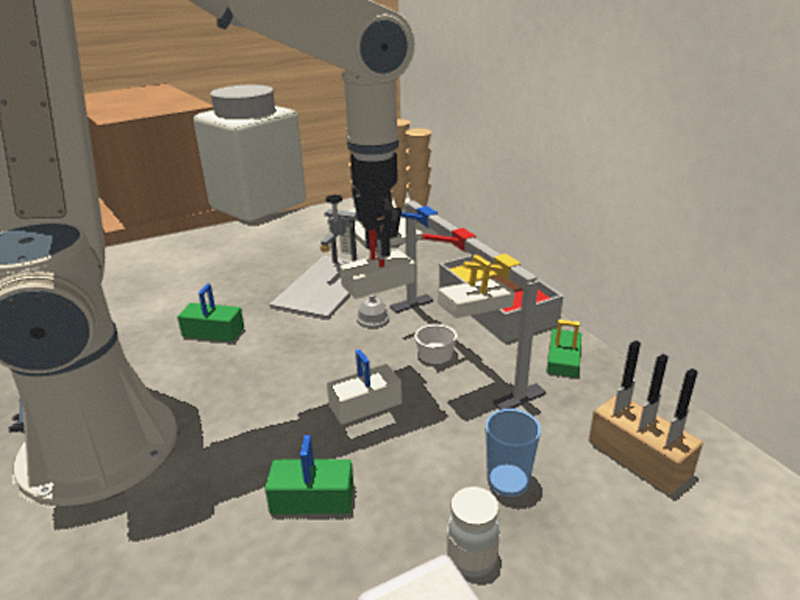

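The red reading was 41.9 mm. Yellow hangs on its peg (crop (285,345)), and red is lined up with its own. Hanging red.

Run:
```python
from h import *
hang('red'); o=get_obs()
if .243<o['position'][2]<.2505: letgo('red'); bot.servo_line((.49,-.12,.36),velocity=.25); bot.reach((.485,-.118,.30),down(0)); d=snap('wrist','k0'); st()
```

```text
on peg t 62.3 p [ 0.6263 -0.0475  0.2527] F [-0.3 -1.  -3.1] w 0.0388
lowered t 63.3 p [ 0.6269 -0.0475  0.2491] F [-0.7 -0.2  2.4] w 0.0391
open t 64.0 p [ 0.6266 -0.0474  0.2485] F [ 0.6 -1.   0.7] w 0.0556
up t 64.9 p [ 0.6261 -0.0474  0.3589] F [ 0.3 -0.4  0.3] w 0.0558
 t 66.1 p [ 0.4863 -0.1177  0.3009] F [-0.2 -0.3  0.9] w 0.0559
```

View pics/hung1_red.png

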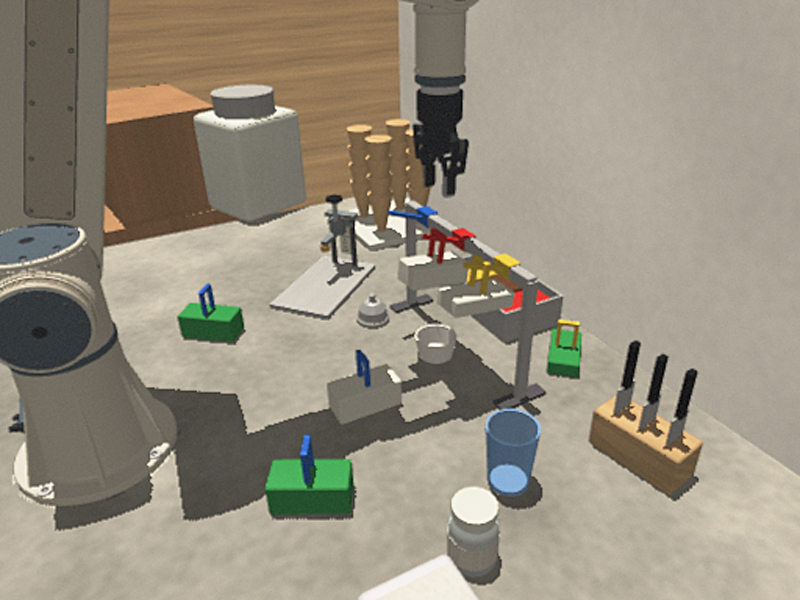

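View pics/k0.png

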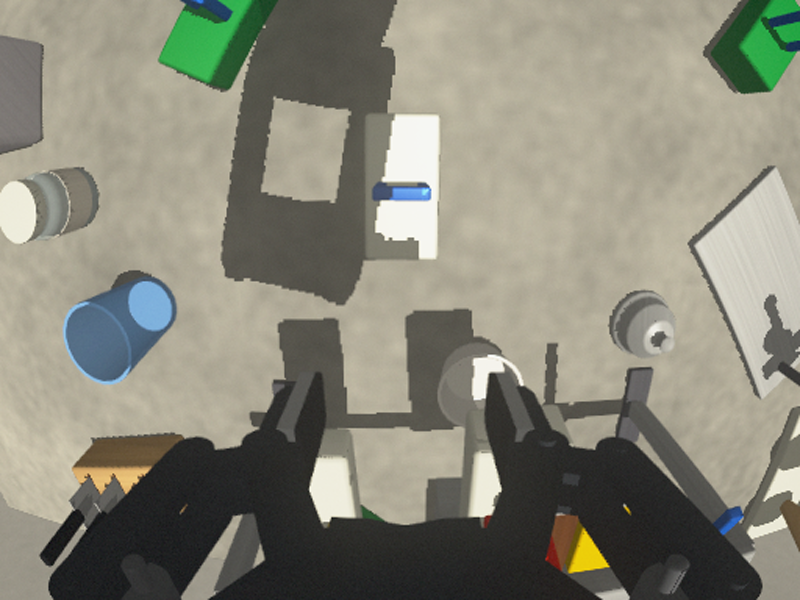

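Both hang. The white block with the blue handle is at (401,191), while the green ones with blue handles at the top left and right are the look-alikes. Enlarged crop to confirm:

Run:
```python
from h import *
d=load('k0.npz','wrist')
cv2.imwrite('pics/k0c.png',cv2.resize(d['frame'][60:180,215:305,::-1],None,fx=5,fy=5,interpolation=cv2.INTER_CUBIC))
```

```text
(no output)
```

View pics/k0c.png

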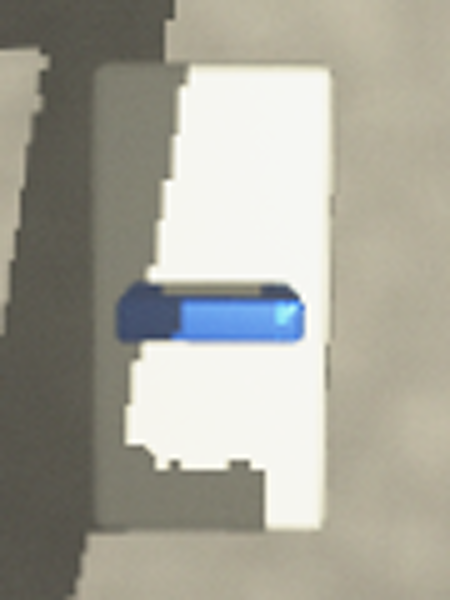

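Run:
```python
from h import *
d=load('k0.npz','wrist'); S=lambda p: np.array(p)/5+[215,60]-.4
P=plane(d,S([(95,63),(332,65),(324,530),(95,527)]),.054)[:,:2]
print(P.round(4).tolist(),P.mean(0),[np.linalg.norm(P[i]-P[i-1]).round(4) for i in range(4)])
a=(P[2]+P[3]-P[0]-P[1]);yaw=np.arctan2(a[1],a[0]);print('yaw',np.degrees(yaw))
h=plane(d,S([(211,320)]),.11)[0,:2]; print('handle',h)
xy=P.mean(0)
assert np.linalg.norm(h-xy)<.005
grasp('blue',xy,yaw); to_gauge('blue')
assert .036<get_obs()['gripper_width']<.043
slide_in('blue')
hand.move_gripper(.06); p=get_obs()['position']
bot.servo_line((p[0],p[1],.28),velocity=.2)
look_gauge('k2','blue'); st()
```

```text
[[0.3734, -0.1484], [0.3739, -0.0904], [0.492, -0.0909], [0.4913, -0.1498]] [ 0.43266667 -0.11986113] [np.float64(0.1178), np.float64(0.058), np.float64(0.1181), np.float64(0.0588)]
yaw -0.4686097754613284
handle [ 0.43302665 -0.119604  ]
grasped t 68.3 p [ 0.4332 -0.1199  0.0889] F [-1.4  1.1  7.4] w 0.0389
at gauge t 71.1 p [0.3601 0.1784 0.1085] F [ 0.8 -0.8 -3.5] w 0.039
in t 73.3 p [0.5108 0.3089 0.1012] F [-0.4 -0.5 -3.2] w 0.0387
[([259.1, 213.1], [244, 210, 32, 8, 224])]
handle in gauge frame 0.0021 0.0007
 t 75.3 p [0.4656 0.2699 0.3299] F [0.7 0.5 0.1] w 0.0651
```

View pics/k2.png

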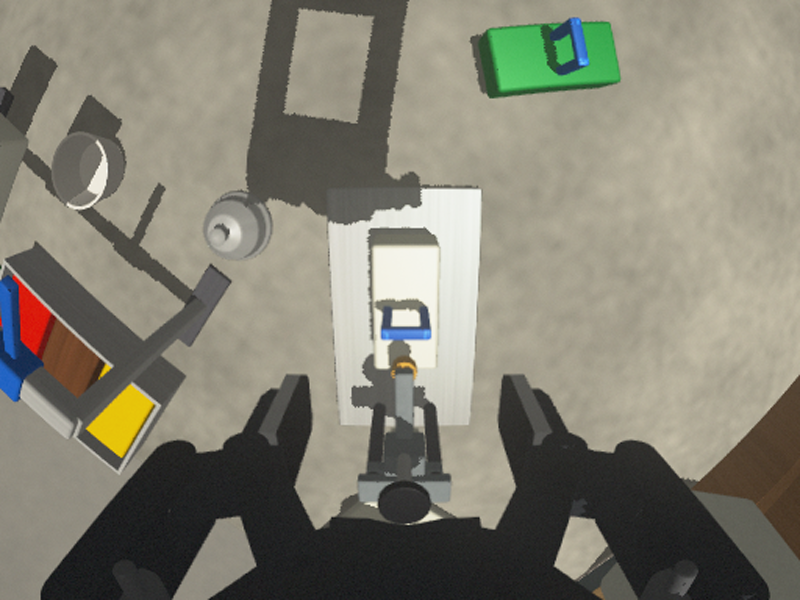

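The blue block is seated centrally, handle at (406,322), with the foot just beyond it.

Run:
```python
from h import *
press('blue'); look_gauge('k3','blue'); take_out('blue'); assert .036<get_obs()['gripper_width']<.043
prehang('blue'); s=snap('scene','k4'); snap('side','k5')
cv2.imwrite('pics/k4c.png',cv2.resize(s['frame'][140:260,210:370,::-1],None,fx=5,fy=5,interpolation=cv2.INTER_CUBIC))
```

```text
near t 77.8 p [0.5904 0.3774 0.1988] F [-1.1  0.9  2.1] w -0.0002
contact 15.115417296914222 reading by tip 0.05393978121509413 want 0.054
held t 81.4 p [0.5908 0.3776 0.193 ] F [-5.1 -3.  16. ] w -0.0002
released t 82.5 p [0.5903 0.3773 0.2584] F [-1.1  0.7 -0.3] w -0.0007
[([259.0, 212.8], [244, 209, 32, 8, 219])]
handle in gauge frame 0.0015 0.0008
regrasped t 85.9 p [0.5114 0.3094 0.101 ] F [-2.7 -0.7  6.7] w 0.0385
out t 87.4 p [0.383  0.1987 0.1122] F [ 0.4  0.2 -3.3] w 0.039
prehang t 89.3 p [0.498  0.0798 0.2727] F [-0.6 -0.1 -3.6] w 0.0389
```

View pics/k4c.png

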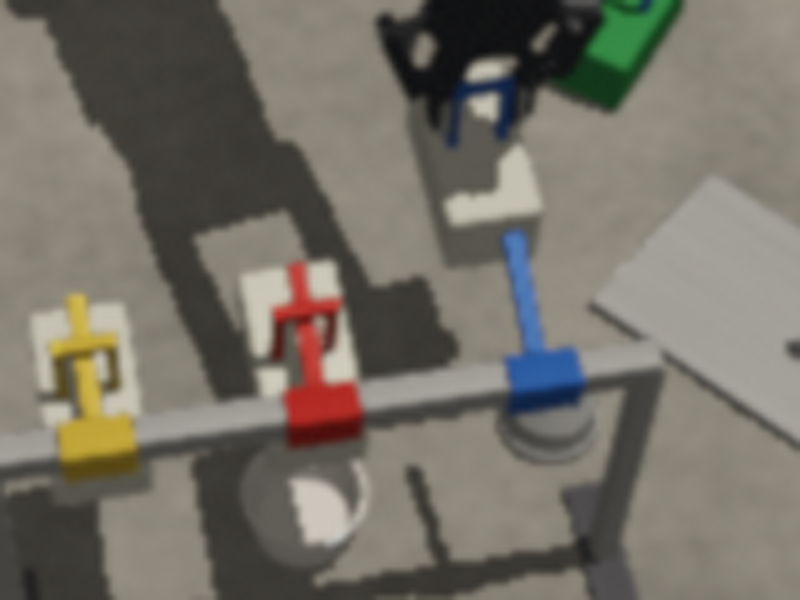

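View pics/k5.png

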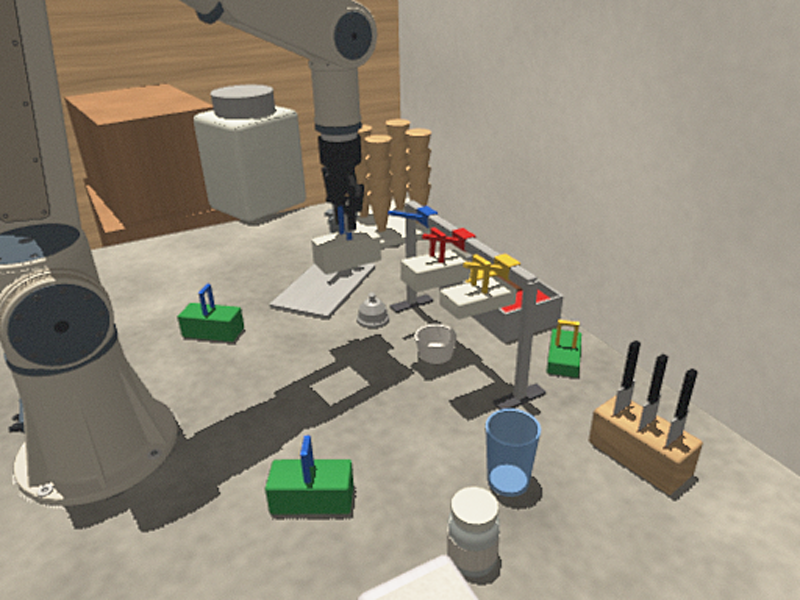

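The blue reading was 53.9 mm, and the block is lined up with its peg. Hanging it.

Run:
```python
from h import *
hang('blue'); o=get_obs()
if .243<o['position'][2]<.2505:
    letgo('blue'); bot.servo_line((.40,.06,.40),velocity=.25); bot.reach((.3,.3,.40),down(0)); bot.dwell(1); st()
    s=snap('scene','z0'); snap('side','z1')
    cv2.imwrite('pics/z0c.png',cv2.resize(s['frame'][170:260,210:370,::-1],None,fx=5,fy=5,interpolation=cv2.INTER_CUBIC))
```

```text
on peg t 91.4 p [0.6218 0.0824 0.2526] F [-0.8  1.1 -4.5] w 0.0388
lowered t 92.4 p [0.6224 0.0825 0.2491] F [-0.   1.1  3.1] w 0.0389
open t 93.1 p [0.622  0.0825 0.2484] F [-0.1  0.4 -0.5] w 0.0558
up t 94.0 p [0.6215 0.0824 0.3589] F [-0.5 -0.8 -0. ] w 0.0557
 t 97.1 p [0.3 0.3 0.4] F [-1.  -0.1  0.7] w 0.0559
```

View pics/z0.png

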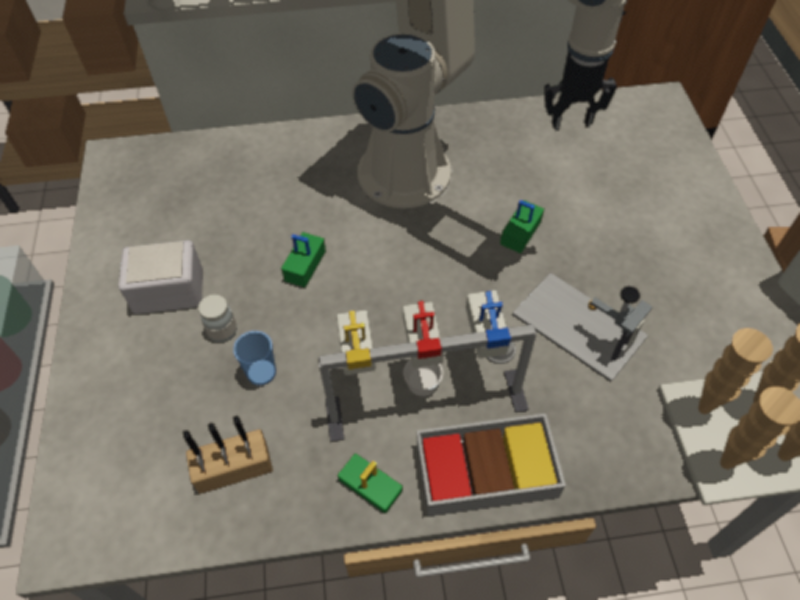

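View pics/z0c.png

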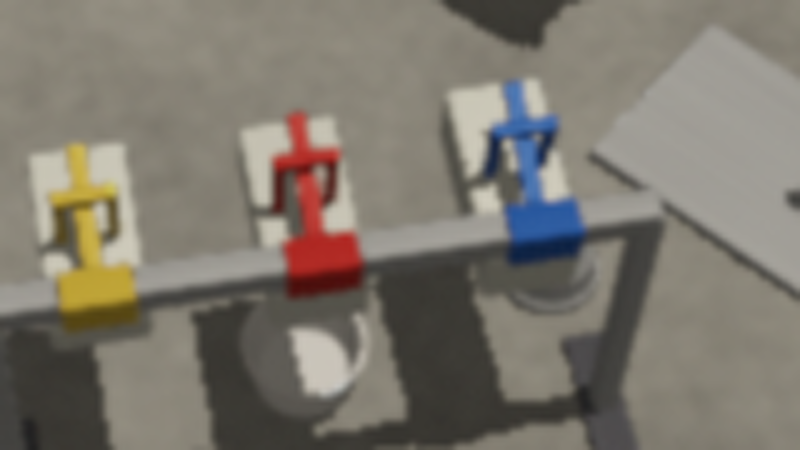

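View pics/z1.png

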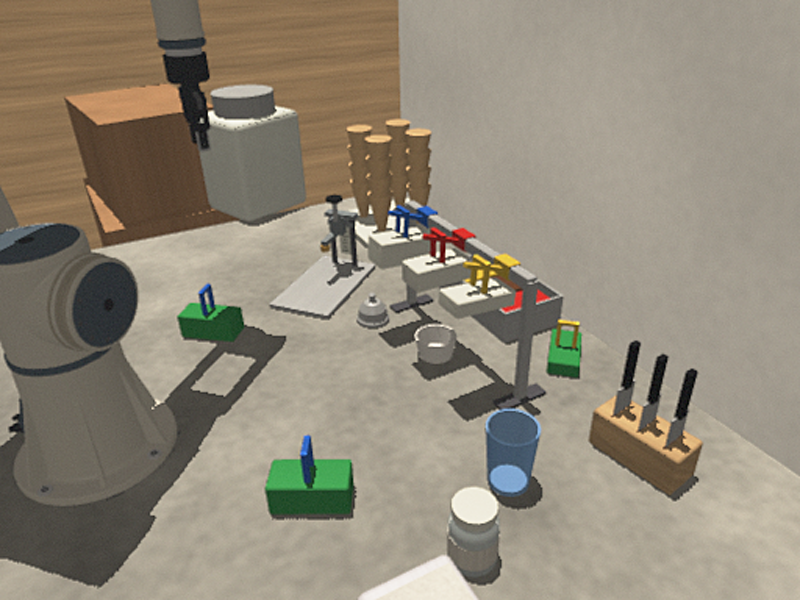

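All three hang on their own pegs (scene view handles at (354,330), (422,318), (490,308)). The gauge pad is back at its starting pixel (630,295), and the bystanders have not moved. Handing in.

Run:
```python
from workcell import hand_in
print(hand_in())
```

```text
the job is handed in; nothing more can be done
None
```

I gauged all three blocks, thinnest first, and hung each on the peg of its own colour. I handed the job in at about 97 s of the 210 s allowed; the hand-in reports no verdict.

| Block | Thickness | Gauge reading (from fingertip height) |
|---|---|---|
| Yellow | 30 mm | 29.9 mm |
| Red | 42 mm | 41.9 mm |
| Blue | 54 mm | 53.9 mm |

Each reading was held for at least 1.2 s with about 15–17 N on the pad.

**Last checks:** The final pictures show the three blocks hanging on their pegs and the gauge pad back up at its starting position. The cup, ramekin, bell, jar and green look-alikes are where they started, and the arm is clear of everything. I judged the hang and the gauge from these pictures, without measuring tilt or speed.

**Disagreements:** No check failed. Block and plate outlines measured 1–4 mm small in the wrist camera, within what the fits allowed, and the pegs took the load about 2–3 mm higher than predicted.

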